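# Charge and turn the glaze mill

## Robot

A 6-joint arm with a two-finger parallel gripper is mounted at the origin on the work surface. World frame = base frame: x ahead of the robot, y to its left, z up, the work surface at z = 0. Lengths are in m, angles in rad, forces in N, time in s.
With the tool pointing down it reaches from about 0.35 to 0.775 m from the base axis. Payload 5.5 kg.
Tool frame: the origin (TCP) lies on the centre line of the jaws, within the pads' length; the fingertips stand 8 mm ahead of it and the grasp point (between the pads) lies 11 mm behind it; z points along the fingers, y is the direction in which the jaws open and shut (so a half turn about z gives the same grasp; the last joint's range is limited). The gripper opens to 85 mm and grips with 20 to 120 N. Pads are 22 mm wide; open, the fingers measure 114 mm over their backs; the gripper's body (76 mm by 85 mm) begins 54 mm behind the grasp point. The pads swing forward as they close: fully open they stand 13 mm farther back than shut.
Start: joints at [-1.388, 0.313, 0.046, 1.304, 0, 1.431], TCP at [0.182, -0.545, 0.218] pointing down, gripper open.
Joint ranges: [-2.76, 2.76], [-0.86, 1.69], [-1.03, 1.26], [-2.2, 2.34], [-1.47, 1.5], [-3.14, 3.14]. Speed limits (rad/s): [2.57, 2.57, 3.14, 3.14, 3.14, 3.14].

## Interface

Orientations are given as a unit quaternion [w, x, y, z].
In Python, from workcell import env gives the robot as it stands. The module is installed in compiled form; this text tells all that it offers.
- The arm moves only by the tool play_rows, never from a script. Its argument "steps" is a list of rows, each an object with "claw": the closure in counts, from 0 (fully open) to 255 (shut); "dp": the shift along the tool's x, y, z in m, a list of three; "angular": the turn, a rotation vector about the tool's x, y, z in degrees, a list of three. In form: [{"claw": claw, "dp": [dx, dy, dz], "angular": [wx, wy, wz]}, ...]. A call has exactly 8 rows; each row shifts and turns the commanded pose from where the row before left it, along the tool's axes as they then stand; what a row does not reach is not made up. A row lasts 1/12 s, in which the tool goes at most 41.7 mm and 7.16 degrees, less where a joint would pass 70% of its speed; a pose out of reach is approached as far as the arm can. A call is refused whole if a number of a shift passes 0.0417 or a number of a turn 7.16, either way. A call with a gripper value outside its range is refused whole. The fingers move at their own pace and stop on an object; "force" is the grip in N (left out, the last holds). Time passes only in rows, so rows that do not move let the fingers close, or fill a call up. It gives the time, the measured TCP pose, the force and the opening at its end, in the units of the state.
- env.get_state(): the state, without advancing time (a new reading comes with each control period).
- env.read_camera(name): name is "scene" or "top" or "wrist"; returns (picture, depth): 420x560x3 uint8, red, green, blue; 420x560 float32, m along the optical axis (not along the pixel's ray), 0 where there is no reading.
- env.calibration(name): a dict with "fx", "fy", "cx", "cy" (pixels), "world_from_camera" (4x4, takes a point from camera to world coordinates); the wrist camera has in their place "hand_eye" (4x4, takes a point from camera to tool coordinates, whose origin is the TCP and whose axes are the flange's). Camera axes: x right, y down, z forward; pixel columns grow to the right and rows downward; lengths in m; the calibration is good to about 2 mm. A picture is of the moment at which its call begins: read the wrist's pose just before it. calibration takes no time and is no camera call.
- env.hand_in(): hands the job in, once; it reports no verdict.
The state is a dict: "clock": time; "joint_pos": joint angles; "qvel": joint speeds; "tau": joint torques, N m; "tcp_pos": TCP position; "orientation": TCP orientation; "wrist_force": force on the tool from outside, world axes, zero at the start; "ft_torque": the same for the moment, N m; "finger_gap": finger opening in m.
Only numpy, scipy, OpenCV 4.12 (cv2) and the standard library are available. Lean on these libraries where they do the work, as an engineer would, in place of code of your own. Each camera call takes 0.05 s, during which the arm holds its last target. There are 200 camera calls.

## Task

Charge the hand-cranked glaze mill: lift its spring collar and turn it a quarter turn anticlockwise until it drops home, which frees the cover; open the cover well back, and put every white grinding cylinder from the bench into the pot. Then shut the cover fully, lock it again with the collar dropped home, and give the crank three full turns clockwise as seen from above. Leave the jar, the water bottle and the brush where they are.

Things in the scene. Friction and masses are not known exactly. Their poses are not given: they have to be found in the camera images.
- mill: the fixed mill: grey base plate 185 x 375 mm, 15 mm thick, carrying (in its own frame) the white pot in the middle, the latch post at y = -125 mm and the crank at x = -20, y = +165 mm. Origin on the bench under the pot's centre; x points from the cover's bar towards its hinge (roughly away from the robot), y towards the crank, z up. It stands in another place and yaw each time
- pot_mouth (a point): centre of the pot's round mouth, at rim height 80 mm over the bench. Pot inside: 120 mm diameter, flat black floor 58 mm below the rim (the floor disc turns with the crank); wall 5 mm
- lid_hinge (a point): middle of the cover's hinge axis (parallel to the mill's y), 72 mm from the pot's centre in the mill's +x, 84 mm over the bench
- lid_bar (a point): middle of the round bar with which the cover is lifted: 10 mm thick, 68 mm long, parallel to the hinge and 183 mm from it, in the plane of the cover, 44 mm clear in front of the cover's rim (moves with the cover; 84 mm over the bench when shut). Each end is carried by a 10 mm rod running back to the cover, 58 mm clear between the two rods
- lid (a joint): angle of the round aluminium cover (134 mm, 8 mm thick), rad: 0 shut, grows as the bar is lifted up and over, 1.57 upright, 1.85 stop. The hinge is stiff: the cover stays where it is left, about 3 N at the bar moves it. A lug on its -y side lies under the latch arm while locked. Well back means more than 1.3
- collar_grip (a point): point on the axis of the upright knurled steel spring collar, at the middle height of its grip; grip 32 mm diameter, 36 mm of it clear, from 18 mm below this point to 18 mm above. 142 mm over the bench with the collar down
- collar (a joint): lift of the spring collar along its upright axis, m: 0 home, 0.015 stop; the spring pushes it down with 3.5 N at home and 8.8 N at the stop. A tooth on the collar's foot is caught beside a fixed gate block (its top 112 mm over the bench, 22 to 36 mm out from the axis, diagonally between the mill's +x and -y) standing 8 mm above the tooth's underside: the collar turns only while lifted more than 8 mm (11 to 13 is safe), and can drop home only at either end of its turn
- latch (a joint): turn of collar and latch arm together, rad, anticlockwise seen from above: 0 locked (arm points along the mill's +y, over the cover's lug), 1.57 released (arm points along the mill's -x); stops at 0 and 1.6. It stays where it is left. While the collar is home, it is held within about 0.2 of an end
- latch_tip (a point): tip of the latch arm, 62 mm from the collar's axis, arm 16 mm wide, 8 mm thick, its underside 90 mm over the bench
- crank_axis (a point): point on the upright axis of the crank, 125 mm over the bench; the crank arm below reaches to 102 mm over the bench at most
- crank_handle (a point): middle of the crank's upright black grip, which spins freely on its pin: 20 mm diameter, 46 mm high (100 to 146 mm over the bench), 45 mm from the crank's axis
- crank (a joint): turn of the crank, rad, clockwise seen from above positive; near 0 (within 0.3) at the start, when the handle points about along the mill's -x; counts on past full turns, no stops. 2 to 3 N at the handle moves it; it stays where it is left
- medium1: loose white porcelain grinding cylinder, 30 mm diameter, 26 mm high, about 45 g; stands on end on the bench at the start. Origin at the centre of one end face (the underside as it starts), its z axis along the cylinder towards the other end. May be absent
- medium2: loose white porcelain grinding cylinder, 30 mm diameter, 26 mm high, about 45 g; stands on end on the bench at the start. Origin at the centre of one end face (the underside as it starts), its z axis along the cylinder towards the other end. May be absent
- medium3: loose white porcelain grinding cylinder, 30 mm diameter, 26 mm high, about 45 g; stands on end on the bench at the start. Origin at the centre of one end face (the underside as it starts), its z axis along the cylinder towards the other end. May be absent
- medium4: loose white porcelain grinding cylinder, 30 mm diameter, 26 mm high, about 45 g; stands on end on the bench at the start. Origin at the centre of one end face (the underside as it starts), its z axis along the cylinder towards the other end. May be absent
- medium5: loose white porcelain grinding cylinder, 30 mm diameter, 26 mm high, about 45 g; stands on end on the bench at the start. Origin at the centre of one end face (the underside as it starts), its z axis along the cylinder towards the other end. May be absent
- glaze_jar: bystander: closed glaze jar, 72 mm diameter, 105 mm high; origin at the centre of its underside
- water_bottle: bystander: clear bottle, 62 mm diameter, 170 mm high; origin at the centre of its underside
- glaze_brush: bystander: brush lying flat
There are look-alikes about, which are no part of the job. What is shaped like the medium5 but blue or turquoise is not meant.

How it is judged:
On the way, in this order (a step that is already met when the one before it is completed fails the run):
1. collar turned to the released end and home again (value of joint latch above 1.3 rad and value of joint collar below 0.003 m and value of joint lid below 0.04 rad), for 0.2 s.
2. cover open well back (value of joint lid above 1.3 rad), for 0.2 s.
3. every grinding cylinder in the pot and let go, cover still open (horizontal distance between each of medium1, medium2, medium3, medium4, medium5 and pot_mouth below 0.063 m and height (world z) of medium1 between 0.01 and 0.078 m and height (world z) of medium2 between 0.01 and 0.078 m and height (world z) of medium3 between 0.01 and 0.078 m and height (world z) of medium4 between 0.01 and 0.078 m and height (world z) of medium5 between 0.01 and 0.078 m and contact force between the fingers and medium1 below 0.3 N and contact force between the fingers and medium2 below 0.3 N and contact force between the fingers and medium3 below 0.3 N and contact force between the fingers and medium4 below 0.3 N and contact force between the fingers and medium5 below 0.3 N and value of joint lid above 1 rad), for 0.2 s.
4. cover shut (value of joint lid below 0.04 rad), for 0.2 s.
5. collar turned to the locked end and home, cover shut (value of joint latch below 0.25 rad and value of joint collar below 0.003 m and value of joint lid below 0.04 rad), for 0.2 s.
6. crank given three turns clockwise (value of joint crank above 18.2 rad), for 0.1 s.
At the end, for the whole second after the job is handed in: All grinding cylinders present lie in the pot, the cover is shut (within 0.04 rad), the latch arm is within 0.25 rad of locked with the collar home (within 3 mm), and the crank has been turned clockwise to between 18.2 and 21.6 rad (three turns) and is at rest (all of step 5 and horizontal distance between each of medium1, medium2, medium3, medium4, medium5 and pot_mouth below 0.063 m and height (world z) of medium1 between 0.01 and 0.078 m and height (world z) of medium2 between 0.01 and 0.078 m and height (world z) of medium3 between 0.01 and 0.078 m and height (world z) of medium4 between 0.01 and 0.078 m and height (world z) of medium5 between 0.01 and 0.078 m and value of joint crank between 18.2 and 21.6 rad and velocity of joint crank between -0.2 and 0.2 rad/s); the robot touches nothing.
It fails at once if glaze_jar shifted more than 30 mm (distance of glaze_jar from where it was at the start of the episode above 0.03 m).
It fails at once if water_bottle shifted more than 30 mm (distance of water_bottle from where it was at the start of the episode above 0.03 m).
It fails at once if glaze_brush shifted more than 30 mm (distance of glaze_brush from where it was at the start of the episode above 0.03 m).
It fails at once if glaze_jar tipped (angle between glaze_jar's own z axis and vertical above 0.6 rad).
It fails at once if water_bottle tipped (angle between water_bottle's own z axis and vertical above 0.6 rad).
Of medium1, medium2, medium3, medium4, medium5 only 3 to 5 are there at a start; the rules pass over those that are not, and their reading is None.
At some moment in a run one of medium1, medium2, medium3, medium4, medium5 may be knocked a few centimetres aside while the robot is not near it.
Once in a run the grip may slacken for a moment while it holds something.
It also fails if it takes over 210 s, if anything falls off the work surface, if the arm or the gripper's body presses on something with over 40 N, if the wrist force passes 120 N, or if a joint passes its speed limit or range.

## Working session

There is one attempt and no reset: what is moved stays moved. The work goes in short steps, Python scripts to look and compute and a tool call to move; the robot and the scene stay as the last step left them, time stands still between calls to the robot, and variables do not carry over. Pictures are saved under pics/ and viewed, about 12 in all and at most 16, crops included, and the job is handed in when it is done.

Besides the shell and the picture viewer there is one more tool, called by a JSON object that holds its "method" and its "body", one argument or row to a line. play_rows: Moves the arm, as the interface text tells. Its arguments: {"type":"object","properties":{"steps":{"type":"array","items":{"type":"object","properties":{"claw":{"type":"number"},"dp":{"type":"array","items":{"type":"number"}},"angular":{"type":"array","items":{"type":"number"}}}}},"force":{"type":"number"}},"required":["steps"]}

```bash
mkdir -p pics
cat > h.py <<'E'
import numpy as np, cv2, json
from workcell import env
from scipy.spatial.transform import Rotation as R
def rot(q): return R.from_quat([q[1],q[2],q[3],q[0]]).as_matrix()
def grab(n):
    s=env.get_state(); im,d=env.read_camera(n); c=env.calibration(n)
    if n=="wrist":
        T=np.eye(4);T[:3,:3]=rot(s["orientation"]);T[:3,3]=s["tcp_pos"];W=T@np.array(c["hand_eye"])
    else: W=np.array(c["world_from_camera"])
    return im,d,c,W
def cloud(d,c,W):
    v,u=np.indices(d.shape); P=np.stack([(u-c["cx"])/c["fx"]*d,(v-c["cy"])/c["fy"]*d,d],-1)
    P=P@W[:3,:3].T+W[:3,3]; P[d==0]=np.nan; return P
def ray(u,v,z,c,W):
    r=W[:3,:3]@np.array([(u-c["cx"])/c["fx"],(v-c["cy"])/c["fy"],1]);o=W[:3,3];return o+r*(z-o[2])/r[2]
def proj(p,c,W):
    q=W[:3,:3].T@(np.array(p)-W[:3,3]); return q[0]/q[2]*c["fx"]+c["cx"],q[1]/q[2]*c["fy"]+c["cy"]
def save(n,im): cv2.imwrite("pics/"+n+".png",cv2.cvtColor(im,cv2.COLOR_RGB2BGR))
E
python3 - <<'E'
from h import *
for n in("scene","top"):
    im,d,c,W=grab(n);save(n+"0",im);np.savez(n+"0.npz",im=im,d=d,W=W);print(n,W[:3,3].round(3),W[:3,2].round(2),c["fx"])
s=env.get_state();print(s);print(env.calibration("wrist"))
E
```

```text
scene [ 1.216 -0.79   0.804] [-0.5   0.67 -0.55] 447.4592211825475
top [0.527 0.038 1.231] [ 0.07 -0.   -1.  ] 405.7064341556472
{'clock': 0.1, 'joint_pos': array([-1.38759920e+00,  3.13939762e-01,  4.50850074e-02,  1.30360160e+00,
        6.19547959e-05,  1.43120873e+00]), 'qvel': array([ 0.00054329, -0.0029981 ,  0.00270769,  0.00119741, -0.0007776 ,
        0.00052291]), 'tau': array([ 1.67001530e-03, -4.81726134e+01,  2.99244261e+01,  1.27586012e-02,
       -1.89406524e-04,  8.13598660e-06]), 'tcp_pos': array([ 0.18232317, -0.54482384,  0.21718673]), 'orientation': array([-8.30493774e-04,  9.87004161e-01,  1.60692549e-01,  1.28731624e-05]), 'wrist_force': array([ 0.07336471, -0.33519599, -0.1277982 ]), 'ft_torque': array([0.08615655, 0.01405506, 0.04809079]), 'finger_gap': 0.08553501265629647}
{'fx': 304.23117584452984, 'fy': 304.23117584452984, 'cx': 280.10150764975623, 'cy': 205.03777780541785, 'hand_eye': array([[ 1.15368902e-03, -9.52155244e-01, -3.05612600e-01,
         7.82669913e-02],
       [ 9.99999333e-01,  1.08106893e-03,  4.06864119e-04,
        -2.93940729e-04],
       [-5.70095178e-05, -3.05612865e-01,  9.52155856e-01,
        -1.55433506e-01],
       [ 0.00000000e+00,  0.00000000e+00,  0.00000000e+00,
         1.00000000e+00]])}
```

View pics/top0.png

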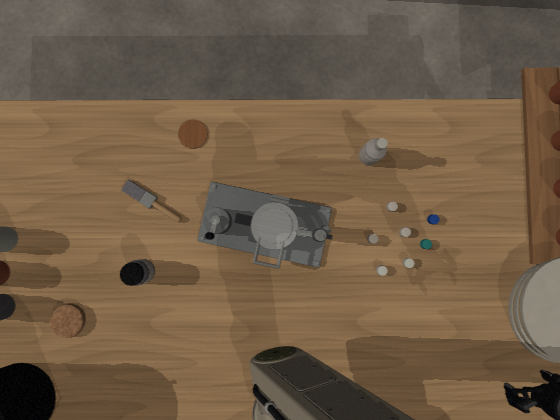

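View pics/scene0.png

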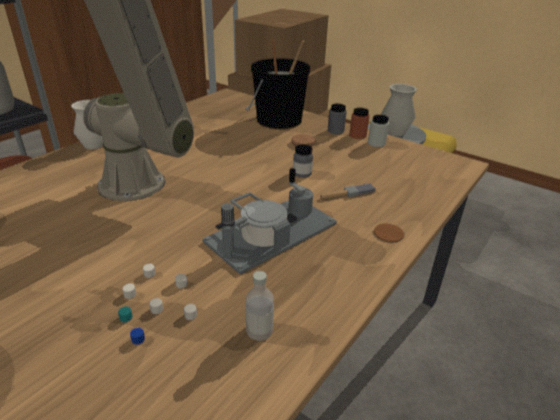

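Top view (left = +y, up = +x): the mill's cover is at (274,225), the bar at (268,265), the collar at (320,235) and the crank at (217,220) with its handle at (210,236). White cylinder candidates are (392,207), (374,239), (406,232), (409,264) and (382,271). The look-alikes to leave are blue (433,219) and turquoise (426,244). The bottle is at (374,150), the jar at (135,272) and the brush at (150,198).

Run:
```python
from h import *
c=env.calibration("top");f=np.load("top0.npz");im,d,W=f["im"],f["d"],f["W"];P=cloud(d,c,W)
hsv=cv2.cvtColor(im,cv2.COLOR_RGB2HSV)
# cylinders: local window, depth z>0.015
for u,v in[(392,207),(374,239),(406,232),(409,264),(382,271),(433,219),(426,244)]:
    w=P[v-12:v+13,u-12:u+13].reshape(-1,3);h=hsv[v,u];k=w[(w[:,2]>.018)&(w[:,2]<.034)]
    print((u,v),h,len(k),k.mean(0).round(4),((k.max(0)+k.min(0))/2).round(4),ray(u,v,.026,c,W).round(4))
X=P[170:290,190:345].reshape(-1,3)
def ctr(m,nm):
    k=X[m];r=cv2.minAreaRect((k[:,:2]*1000).astype(np.float32));print(nm,len(k),np.array(r[0]).round(1),np.array(r[1]).round(1),round(r[2],1),k[:,2].mean().round(4))
z=X[:,2]
ctr((z>.008)&(z<.022),"plate")
ctr((z>.15)&(X[:,1]<0.05),"collar")
ctr((z>.135)&(X[:,1]>0.05),"handle/crank")
ctr((z>.08)&(z<.096),"cover")
for a in np.arange(.02,.2,.01):
    k=X[(z>a)&(z<a+.01)];print(round(a,2),len(k),k.mean(0).round(3) if len(k) else "",end="; ")
# jar, bottle
for u,v in[(374,150),(135,272)]:
    w=P[v-30:v+30,u-30:u+30].reshape(-1,3);k=w[w[:,2]>.05];print(k.mean(0),k.max(0))
big=cv2.resize(im[165:295,190:450],None,fx=3,fy=3,interpolation=cv2.INTER_CUBIC);save("crop0",big)
```

```text
(392, 207) [ 18  34 152] 79 [ 0.6136 -0.303   0.0262] [ 0.615  -0.3027  0.0261] [ 0.6104 -0.3015  0.026 ]
(374, 239) [ 17  35 131] 79 [ 0.5176 -0.2434  0.0253] [ 0.517  -0.2439  0.0247] [ 0.5155 -0.2459  0.026 ]
(406, 232) [ 18  34 151] 81 [ 0.5367 -0.3399  0.026 ] [ 0.5374 -0.3405  0.0255] [ 0.5359 -0.3414  0.026 ]
(409, 264) [ 25  21 158] 83 [ 0.4457 -0.3476  0.0256] [ 0.4459 -0.3488  0.025 ] [ 0.4415 -0.3479  0.026 ]
(382, 271) [ 30  21 157] 83 [ 0.4232 -0.2687  0.0254] [ 0.4227 -0.2691  0.0244] [ 0.4213 -0.2677  0.026 ]
(433, 219) [110 187 113] 84 [ 0.5749 -0.4256  0.0258] [ 0.5757 -0.4266  0.0255] [ 0.5742 -0.4227  0.026 ]
(426, 244) [ 87 157  96] 85 [ 0.5013 -0.4016  0.0255] [ 0.5016 -0.4025  0.0246] [ 0.5002 -0.3998  0.026 ]
plate 4554 [542.5  77.5] [463.2 303.1] 87.5 0.0152
collar 121 [529.2 -72.3] [31.8 29. ] 89.9 0.1601
handle/crank 48 [528.1 224.4] [18.9 18.4] 56.4 0.1449
cover 2452 [557.2  86.3] [288.2 217.2] 51.1 0.0888
0.02 293 [0.574 0.107 0.024]; 0.03 28 [0.572 0.149 0.033]; 0.04 11 [0.56  0.135 0.045]; 0.05 8 [0.563 0.184 0.055]; 0.06 15 [0.562 0.147 0.064]; 0.07 145 [0.571 0.209 0.078]; 0.08 1473 [0.552 0.08  0.087]; 0.09 1122 [0.554 0.057 0.093]; 0.1 70 [0.543 0.03  0.105]; 0.11 72 [ 0.533 -0.081  0.113]; 0.12 8 [0.526 0.147 0.125]; 0.13 6 [0.529 0.08  0.135]; 0.14 49 [0.528 0.2   0.145]; 0.15 56 [ 0.528 -0.072  0.158]; 0.16 65 [ 0.529 -0.073  0.162]; 0.17 0 ; 0.18 0 ; 0.19 0 ; [ 0.76363791 -0.22982325  0.11938274] [ 0.80031554 -0.2066484   0.17425492]
[0.42558528 0.43562562 0.09510724] [0.45913728 0.47438067 0.11309801]
```

View pics/crop0.png

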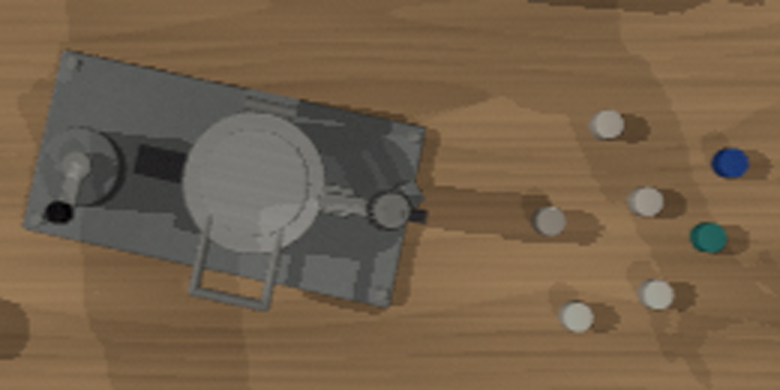

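The crop confirms five white cylinders, with blue at (730,163) and turquoise at (709,237) excluded. The geometry agrees with the description:
- **Collar:** (0.529, -0.0725), yaw about -12.2°.
- **Pot:** (0.555, 0.050).
- **Handle:** predicted (0.526, 0.225), seen at (0.528, 0.224).

Next I move over the collar.

{"method": "play_rows", "body": {
  "steps": [
    {"claw":0,"dp":[0.03,-0.0211,-0.004],"angular":[0,0,0]},
    {"claw":0,"dp":[0.03,-0.0211,-0.004],"angular":[0,0,0]},
    {"claw":0,"dp":[0.03,-0.0211,-0.004],"angular":[0,0,0]},
    {"claw":0,"dp":[0.03,-0.0211,-0.004],"angular":[0,0,0]},
    {"claw":0,"dp":[0.03,-0.0211,-0.004],"angular":[0,0,0]},
    {"claw":0,"dp":[0.03,-0.0211,-0.004],"angular":[0,0,0]},
    {"claw":0,"dp":[0.03,-0.0211,-0.004],"angular":[0,0,0]},
    {"claw":0,"dp":[0.03,-0.0211,-0.004],"angular":[0,0,0]}
  ],
  "force": 60
}}

```text
clock: 0.77
tcp_pos: [0.357, -0.3074, 0.2499]
orientation: [-0.0, 0.987, 0.161, -0.0]
wrist_force: [0.5, -0.5, -0.1]
finger_gap: 0.0851
```

{"method": "play_rows", "body": {
  "steps": [
    {"claw":0,"dp":[0.03,-0.0211,0],"angular":[0,0,0]},
    {"claw":0,"dp":[0.03,-0.0211,0],"angular":[0,0,0]},
    {"claw":0,"dp":[0.03,-0.0211,0],"angular":[0,0,0]},
    {"claw":0,"dp":[0.03,-0.0211,0],"angular":[0,0,0]},
    {"claw":0,"dp":[0.03,-0.0211,0],"angular":[0,0,0]},
    {"claw":0,"dp":[0.025,-0.0171,0],"angular":[0,0,0]},
    {"claw":0,"dp":[0,0,0],"angular":[0,0,0]},
    {"claw":0,"dp":[0,0,0],"angular":[0,0,0]}
  ]
}}

```text
clock: 1.43
tcp_pos: [0.4839, -0.1358, 0.2494]
orientation: [-0.0, 0.987, 0.162, -0.001]
wrist_force: [-0.2, 1.0, 0.3]
finger_gap: 0.0852
```

```bash
cat >> h.py <<'E'
def delta(t):
    s=env.get_state();M=rot(s["orientation"]);return (M.T@(np.array(t)-s["tcp_pos"])).round(4)
def show():
    s=env.get_state();M=rot(s["orientation"]);print("t",round(s["clock"],2),"tcp",s["tcp_pos"].round(4),"psi",round(np.degrees(np.arctan2(M[1,0],M[0,0])),2),"zt",M[:,2].round(3),"gap",round(s["finger_gap"],4),"F",s["wrist_force"].round(1),"j",s["joint_pos"].round(2))
E
python3 - <<'E'
from h import *
show()
im,d,c,W=grab("wrist");save("w1",im);P=cloud(d,c,W)
X=P.reshape(-1,3);X=X[~np.isnan(X[:,0])]
k=X[(X[:,2]>.152)&(X[:,2]<.17)&(abs(X[:,0]-.529)<.05)&(abs(X[:,1]+.0725)<.05)]
print(len(k),k.mean(0),k.min(0),k.max(0)); print(delta([.529,-.0725,.25]))
E
```

```text
t 1.43 tcp [ 0.4839 -0.1358  0.2494] psi 18.7 zt [-0.001  0.    -1.   ] gap 0.0852 F [-0.2  1.   0.3] j [-0.43  0.17 -0.07  1.34 -0.    2.38]
1359 [ 0.52875878 -0.07436472  0.15980249] [ 0.51131808 -0.09034353  0.15202603] [ 0.54444693 -0.05754431  0.16369579]
[ 0.0637 -0.0464 -0.0006]
```

View pics/w1.png

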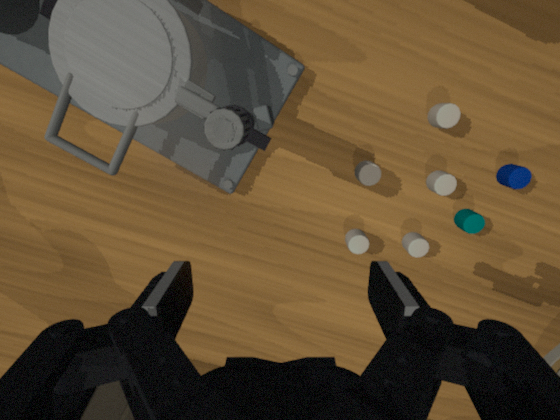

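The wrist view shows the collar at (228,128), centred at (0.528, -0.0738), with the locked arm pointing to the cover. I'll go over it and down.

{"method": "play_rows", "body": {
  "steps": [
    {"claw":0,"dp":[0.0207,-0.0149,0],"angular":[0,0,0]},
    {"claw":0,"dp":[0.0207,-0.0149,0],"angular":[0,0,0]},
    {"claw":0,"dp":[0.0206,-0.0149,0],"angular":[0,0,0]},
    {"claw":0,"dp":[0,0,0.02],"angular":[0,0,0]},
    {"claw":0,"dp":[0,0,0.03],"angular":[0,0,0]},
    {"claw":0,"dp":[0,0,0.03],"angular":[0,0,0]},
    {"claw":0,"dp":[0,0,0.025],"angular":[0,0,0]},
    {"claw":0,"dp":[0,0,0.0104],"angular":[0,0,0]}
  ]
}}

```text
clock: 2.15
tcp_pos: [0.5252, -0.076, 0.1309]
orientation: [-0.001, 0.987, 0.16, -0.003]
wrist_force: [-0.1, -0.6, 0.5]
finger_gap: 0.0856
```

{"method": "play_rows", "body": {
  "steps": [
    {"claw":0,"dp":[0,0,0],"angular":[0,0,0]},
    {"claw":255,"dp":[0,0,0],"angular":[0,0,0]},
    {"claw":255,"dp":[0,0,0],"angular":[0,0,0]},
    {"claw":255,"dp":[0,0,0],"angular":[0,0,0]},
    {"claw":255,"dp":[0,0,0],"angular":[0,0,0]},
    {"claw":255,"dp":[0,0,0],"angular":[0,0,0]},
    {"claw":255,"dp":[0,0,0],"angular":[0,0,0]},
    {"claw":255,"dp":[0,0,0],"angular":[0,0,0]}
  ]
}}

```text
clock: 2.82
tcp_pos: [0.5287, -0.0742, 0.1366]
orientation: [-0.001, 0.987, 0.161, 0.001]
wrist_force: [-2.4, 5.2, 8.1]
finger_gap: 0.029
```

```bash
python3 -c "
from h import *
show()"
```

```text
t 2.82 tcp [ 0.5287 -0.0742  0.1366] psi 18.55 zt [ 0.002  0.001 -1.   ] gap 0.029 F [-2.4  5.2  8.1] j [-0.29  0.27 -0.22  1.08  0.    2.53]
```

{"method": "play_rows", "body": {
  "steps": [
    {"claw":255,"dp":[0,0,-0.004],"angular":[0,0,0]},
    {"claw":255,"dp":[0,0,-0.004],"angular":[0,0,0]},
    {"claw":255,"dp":[0,0,-0.004],"angular":[0,0,0]},
    {"claw":255,"dp":[0,0,-0.002],"angular":[0,0,0]},
    {"claw":255,"dp":[0,0,0],"angular":[0,0,0]},
    {"claw":255,"dp":[0,0,0],"angular":[0,0,0]},
    {"claw":255,"dp":[0,0,0],"angular":[0,0,0]},
    {"claw":255,"dp":[0,0,0],"angular":[0,0,0]}
  ]
}}

```text
clock: 3.48
tcp_pos: [0.5282, -0.0743, 0.1478]
orientation: [-0.001, 0.987, 0.161, -0.0]
wrist_force: [2.3, 4.9, -8.8]
finger_gap: 0.0292
```

```bash
python3 -c "
from h import *
show()"
```

```text
t 3.48 tcp [ 0.5282 -0.0743  0.1478] psi 18.54 zt [-0.001  0.002 -1.   ] gap 0.0292 F [ 2.3  4.9 -8.8] j [-0.29  0.27 -0.19  1.11  0.    2.53]
```

{"method": "play_rows", "body": {
  "steps": [
    {"claw":255,"dp":[0,0,-0.0005],"angular":[0,0,-3]},
    {"claw":255,"dp":[0,0,0],"angular":[0,0,-6]},
    {"claw":255,"dp":[0,0,0],"angular":[0,0,-6]},
    {"claw":255,"dp":[0,0,0],"angular":[0,0,-6]},
    {"claw":255,"dp":[0,0,0],"angular":[0,0,-6]},
    {"claw":255,"dp":[0,0,0],"angular":[0,0,-6]},
    {"claw":255,"dp":[0,0,0],"angular":[0,0,-6]},
    {"claw":255,"dp":[0,0,0],"angular":[0,0,-6]}
  ]
}}

```text
clock: 4.15
tcp_pos: [0.5284, -0.0742, 0.1483]
orientation: [-0.001, 0.849, 0.529, 0.001]
wrist_force: [3.2, 5.5, -7.4]
finger_gap: 0.0292
```

{"method": "play_rows", "body": {
  "steps": [
    {"claw":255,"dp":[0,0,0],"angular":[0,0,-6]},
    {"claw":255,"dp":[0,0,0],"angular":[0,0,-6]},
    {"claw":255,"dp":[0,0,0],"angular":[0,0,-6]},
    {"claw":255,"dp":[0,0,0],"angular":[0,0,-6]},
    {"claw":255,"dp":[0,0,0],"angular":[0,0,-6]},
    {"claw":255,"dp":[0,0,0],"angular":[0,0,-6]},
    {"claw":255,"dp":[0,0,0],"angular":[0,0,-6]},
    {"claw":255,"dp":[0,0,0],"angular":[0,0,-3]}
  ]
}}

```text
clock: 4.82
tcp_pos: [0.5284, -0.074, 0.1483]
orientation: [-0.001, 0.582, 0.813, 0.001]
wrist_force: [3.3, 4.7, -9.0]
finger_gap: 0.029
```

```bash
python3 -c "
from h import *
show();print(env.get_state()['ft_torque'])"
```

```text
t 4.82 tcp [ 0.5284 -0.074   0.1483] psi 108.8 zt [-0.     0.003 -1.   ] gap 0.029 F [ 3.3  4.7 -9. ] j [-0.29  0.27 -0.19  1.11  0.    0.95]
[ 1.32022918 -1.04166463 -0.56911544]
```

{"method": "play_rows", "body": {
  "steps": [
    {"claw":255,"dp":[0,0,0.004],"angular":[0,0,0]},
    {"claw":255,"dp":[0,0,0.004],"angular":[0,0,0]},
    {"claw":255,"dp":[0,0,0.004],"angular":[0,0,0]},
    {"claw":255,"dp":[0,0,0.001],"angular":[0,0,0]},
    {"claw":255,"dp":[0,0,0],"angular":[0,0,0]},
    {"claw":255,"dp":[0,0,0],"angular":[0,0,0]},
    {"claw":0,"dp":[0,0,0],"angular":[0,0,0]},
    {"claw":0,"dp":[0,0,0],"angular":[0,0,0]}
  ]
}}

```text
clock: 5.48
tcp_pos: [0.5284, -0.0759, 0.1366]
orientation: [0.001, 0.584, 0.812, -0.001]
wrist_force: [-0.2, -0.9, 0.1]
finger_gap: 0.0525
```

{"method": "play_rows", "body": {
  "steps": [
    {"claw":0,"dp":[0,0,0],"angular":[0,0,0]},
    {"claw":0,"dp":[0,0,0],"angular":[0,0,0]},
    {"claw":0,"dp":[0,0,0],"angular":[0,0,0]},
    {"claw":0,"dp":[0,0,0],"angular":[0,0,0]},
    {"claw":0,"dp":[0,0,-0.02],"angular":[0,0,0]},
    {"claw":0,"dp":[0,0,-0.03],"angular":[0,0,0]},
    {"claw":0,"dp":[0,0,-0.03],"angular":[0,0,0]},
    {"claw":0,"dp":[0,0,-0.03],"angular":[0,0,0]}
  ]
}}

```text
clock: 6.15
tcp_pos: [0.5277, -0.0753, 0.2471]
orientation: [-0.0, 0.584, 0.811, -0.0]
wrist_force: [0.3, 0.2, -0.2]
finger_gap: 0.0852
```

Run:
```python
from h import *
show()
im,d,c,W=grab("top");save("t2",cv2.resize(im[165:305,190:450],None,fx=3,fy=3,interpolation=cv2.INTER_CUBIC))
P=cloud(d,c,W).reshape(-1,3);im,d,c,W=grab("scene");Q=cloud(d,c,W).reshape(-1,3)
for X in(P,Q):
    k=X[(X[:,2]>.15)&(X[:,2]<.175)&(abs(X[:,0]-.529)<.025)&(abs(X[:,1]+.0735)<.025)];print(len(k),np.nanmean(k,0),np.percentile(k[:,2],90) if len(k) else"")
save("s2",cv2.resize(im[160:290,170:370],None,fx=3.5,fy=3.5,interpolation=cv2.INTER_CUBIC))
```

```text
t 6.15 tcp [ 0.5277 -0.0753  0.2471] psi 108.48 zt [-0.001 -0.    -1.   ] gap 0.0852 F [ 0.3  0.2 -0.2] j [-0.29  0.23 -0.    1.35 -0.    0.96]
3 [ 0.52792784 -0.05864501  0.15452831] 0.156300742557206
102 [ 0.53478656 -0.07910664  0.15768285] 0.16169038480352158
```

View pics/s2.png

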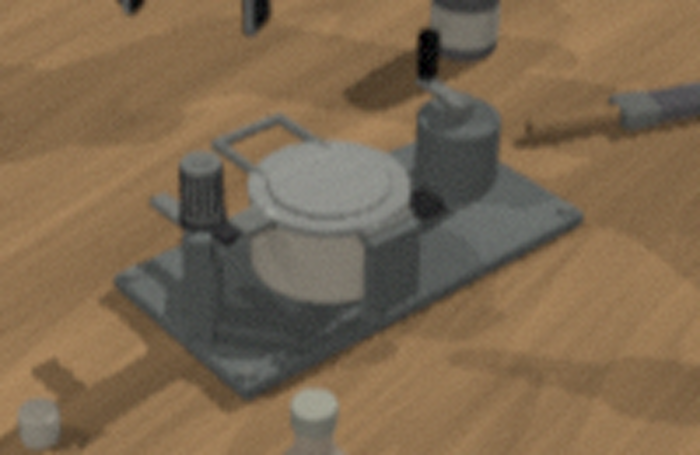

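The arm now points to the robot side at (156,205) in the crop, and the collar top is at 0.160, so it is home. I'll turn the jaws along the mill's x and go over the bar.

{"method": "play_rows", "body": {
  "steps": [
    {"claw":140,"dp":[0,0,0],"angular":[0,0,6.1]},
    {"claw":140,"dp":[0,0,0],"angular":[0,0,6.1]},
    {"claw":140,"dp":[0,0,0],"angular":[0,0,6.1]},
    {"claw":140,"dp":[0,0,0],"angular":[0,0,6.1]},
    {"claw":140,"dp":[0,0,0],"angular":[0,0,6.2]},
    {"claw":140,"dp":[0.0253,-0.0222,0],"angular":[0,0,0]},
    {"claw":140,"dp":[0.0253,-0.0222,0],"angular":[0,0,0]},
    {"claw":140,"dp":[0.0253,-0.0222,0],"angular":[0,0,0]}
  ],
  "force": 40
}}

```text
clock: 6.92
tcp_pos: [0.4781, 0.0133, 0.245]
orientation: [-0.0, 0.778, 0.628, -0.0]
wrist_force: [0.7, 0.6, 0.2]
finger_gap: 0.0388
```

{"method": "play_rows", "body": {
  "steps": [
    {"claw":140,"dp":[0.0253,-0.0222,0],"angular":[0,0,0]},
    {"claw":140,"dp":[0.0253,-0.0222,0],"angular":[0,0,0]},
    {"claw":140,"dp":[0,0,0.02],"angular":[0,0,0]},
    {"claw":140,"dp":[0,0,0.025],"angular":[0,0,0]},
    {"claw":140,"dp":[0,0,0.02],"angular":[0,0,0]},
    {"claw":140,"dp":[0,0,0],"angular":[0,0,0]},
    {"claw":140,"dp":[0,0,0],"angular":[0,0,0]},
    {"claw":140,"dp":[0,0,0],"angular":[0,0,0]}
  ]
}}

```text
clock: 7.58
tcp_pos: [0.4465, 0.0715, 0.1818]
orientation: [0.0, 0.778, 0.629, 0.0]
wrist_force: [-0.3, 0.6, -0.2]
finger_gap: 0.0386
```

Run:
```python
from h import *
show();print(delta([.4462,.0718,.074]))
im,d,c,W=grab("wrist");save("w3",im);P=cloud(d,c,W).reshape(-1,3)
xm=np.array([.9775,-.211]);ym=np.array([.211,.9775]);o=np.array([.5547,.0484])
q=P[:,:2]-o; a=q@xm;b=q@ym
m=(P[:,2]>.078)&(P[:,2]<.1)&(a<-.09)&(a>-.14)&(abs(b)<.05)
k=P[m];print(len(k),a[m].min(),a[m].max(),b[m].min(),b[m].max(),k.mean(0) if len(k) else"")
m2=m&(abs(b)<.025);print(m2.sum(),a[m2].mean(),a[m2].min(),a[m2].max())
print(proj([.4462,.0718,.084],c,W))
```

```text
t 7.58 tcp [0.4465 0.0715 0.1818] psi 77.88 zt [ 0.001 -0.    -1.   ] gap 0.0386 F [-0.3  0.6 -0.2] j [-0.02  0.09 -0.32  1.16 -0.    1.76]
[ 0.0002 -0.0005  0.1078]
1418 -0.11516488713528517 -0.09001390050628481 -0.03711275983722288 0.03942474516710929 [0.45128101 0.0742583  0.08751661]
660 -0.11031663919295905 -0.11511513936854638 -0.10529235171929839
(np.float64(279.6579073509478), np.float64(201.8191197323562))
```

View pics/w3.png

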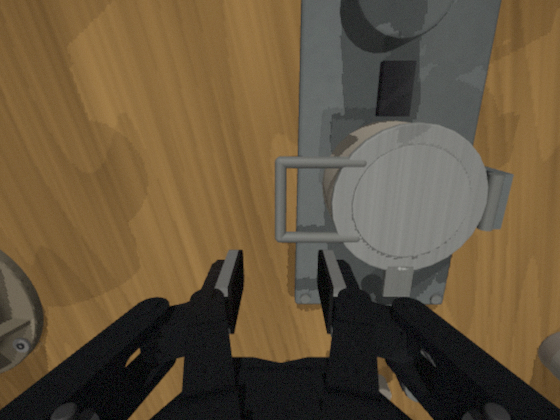

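The bar is at pixel (280,200), where it was predicted (280,202). I'll go down and grip it.

{"method": "play_rows", "body": {
  "steps": [
    {"claw":140,"dp":[0,0,0.025],"angular":[0,0,0]},
    {"claw":140,"dp":[0,0,0.03],"angular":[0,0,0]},
    {"claw":140,"dp":[0,0,0.03],"angular":[0,0,0]},
    {"claw":140,"dp":[0,0,0.023],"angular":[0,0,0]},
    {"claw":140,"dp":[0,0,0],"angular":[0,0,0]},
    {"claw":140,"dp":[0,0,0],"angular":[0,0,0]},
    {"claw":255,"dp":[0,0,0],"angular":[0,0,0]},
    {"claw":255,"dp":[0,0,0],"angular":[0,0,0]}
  ]
}}

```text
clock: 8.3
tcp_pos: [0.4482, 0.0716, 0.0752]
orientation: [0.001, 0.778, 0.629, 0.001]
wrist_force: [-0.1, -0.2, -0.0]
finger_gap: 0.0154
```

{"method": "play_rows", "body": {
  "steps": [
    {"claw":255,"dp":[0,0,0],"angular":[0,0,0]},
    {"claw":255,"dp":[0,0,0],"angular":[0,0,0]},
    {"claw":255,"dp":[0,0,0],"angular":[0,0,0]},
    {"claw":255,"dp":[0,0,0],"angular":[0,0,0]},
    {"claw":255,"dp":[0,0,0],"angular":[0,0,0]},
    {"claw":255,"dp":[0,0,0],"angular":[0,0,0]},
    {"claw":255,"dp":[0,0,0],"angular":[0,0,0]},
    {"claw":255,"dp":[0,0,0],"angular":[0,0,0]}
  ]
}}

```text
clock: 8.97
tcp_pos: [0.4472, 0.0718, 0.0753]
orientation: [0.001, 0.778, 0.629, 0.001]
wrist_force: [-4.2, 0.3, 9.5]
finger_gap: 0.0001
```

Run:
```python
from h import *
show()
t=np.linspace(0,1.5,25);r=.183
for i in range(24): print((r*(np.cos(t[i])-np.cos(t[i+1]))*1000).round(1),(-r*(np.sin(t[i+1])-np.sin(t[i]))*1000).round(1),end=" | ")
```

```text
t 8.97 tcp [0.4472 0.0718 0.0753] psi 77.9 zt [ 0.003 -0.    -1.   ] gap 0.0001 F [-4.2  0.3  9.5] j [-0.02  0.18 -0.5   0.89  0.    1.76]
0.4 -11.4 | 1.1 -11.4 | 1.8 -11.3 | 2.5 -11.2 | 3.2 -11.0 | 3.9 -10.8 | 4.5 -10.5 | 5.2 -10.2 | 5.8 -9.9 | 6.4 -9.5 | 7.0 -9.1 | 7.5 -8.6 | 8.1 -8.1 | 8.5 -7.6 | 9.0 -7.1 | 9.4 -6.5 | 9.8 -5.9 | 10.2 -5.3 | 10.5 -4.6 | 10.7 -3.9 | 11.0 -3.3 | 11.1 -2.6 | 11.3 -1.9 | 11.4 -1.2 |
```

Run:
```python
from h import *
im,d,c,W=grab("wrist");save("w4",im[100:420])
```

```text
(no output)
```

View pics/w4.png

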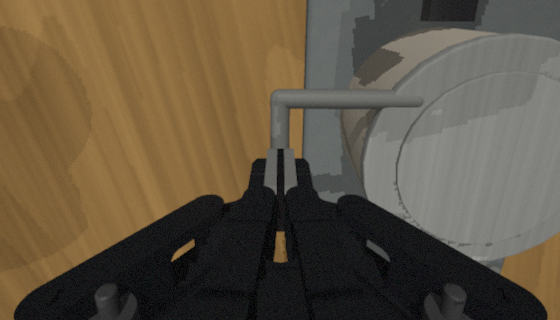

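The bar runs into the closed pads at (280,155), but the gap reading leaves it open whether it is held. I'll lift a little and see.

{"method": "play_rows", "body": {
  "steps": [
    {"claw":255,"dp":[0,0.0004,-0.0114],"angular":[0,0,0]},
    {"claw":255,"dp":[0,0.0011,-0.0114],"angular":[0,0,0]},
    {"claw":255,"dp":[0,0.0018,-0.0113],"angular":[0,0,0]},
    {"claw":255,"dp":[0,0.0025,-0.0112],"angular":[0,0,0]},
    {"claw":255,"dp":[0,0,0],"angular":[0,0,0]},
    {"claw":255,"dp":[0,0,0],"angular":[0,0,0]},
    {"claw":255,"dp":[0,0,0],"angular":[0,0,0]},
    {"claw":255,"dp":[0,0,0],"angular":[0,0,0]}
  ]
}}

```text
clock: 9.68
tcp_pos: [0.4512, 0.0705, 0.1178]
orientation: [-0.0, 0.778, 0.629, -0.0]
wrist_force: [1.0, 0.1, -0.1]
finger_gap: 0.0001
```

Run:
```python
from h import *
show()
im,d,c,W=grab("wrist");save("w5",im[100:420])
im,d,c,W=grab("scene");P=cloud(d,c,W).reshape(-1,3)
q=P[:,:2]-np.array([.5547,.0484]);a=q@[.9775,-.211];b=q@[.211,.9775]
for lo in np.arange(-.06,.06,.02):
    m=(a>lo)&(a<lo+.02)&(abs(b)<.04)&(P[:,2]>.07)&(P[:,2]<.2);print(round(lo,2),np.median(P[m,2]).round(3),m.sum())
```

```text
t 9.68 tcp [0.4512 0.0705 0.1178] psi 77.9 zt [-0.001 -0.    -1.   ] gap 0.0001 F [ 1.   0.1 -0.1] j [-0.02  0.15 -0.42  1.   -0.    1.76]
-0.06 0.088 99
-0.04 0.09 90
-0.02 0.091 110
0.0 0.091 107
0.02 0.09 114
0.04 0.088 146
```

Run:
```python
from h import *
s=env.get_state();im,d=env.read_camera("wrist");c=env.calibration("wrist")
T=cloud(d,c,np.array(c["hand_eye"]))
for v in range(215,300,8): print(v,[ (int(u),T[v,u].round(3).tolist()) for u in (274,286)])
```

```text
215 [(274, [0.012, -0.004, 0.03]), (286, [-0.02, 0.006, 0.119])]
223 [(274, [0.007, -0.004, 0.03]), (286, [-0.027, 0.006, 0.118])]
231 [(274, [0.002, -0.004, 0.029]), (286, [-0.036, 0.006, 0.118])]
239 [(274, [-0.005, -0.004, 0.03]), (286, [-0.044, 0.006, 0.118])]
247 [(274, [-0.01, -0.004, 0.029]), (286, [-0.053, 0.006, 0.118])]
255 [(274, [0.011, -0.003, -0.024]), (286, [0.011, 0.003, -0.024])]
263 [(274, [0.011, -0.003, -0.032]), (286, [0.011, 0.003, -0.031])]
271 [(274, [0.011, -0.003, -0.039]), (286, [0.011, 0.003, -0.038])]
279 [(274, [0.011, -0.003, -0.046]), (286, [0.011, 0.002, -0.045])]
287 [(274, [0.011, -0.002, -0.051]), (286, [0.01, 0.002, -0.05])]
295 [(274, [0.012, -0.002, -0.059]), (286, [0.012, 0.002, -0.058])]
```

View pics/w5.png

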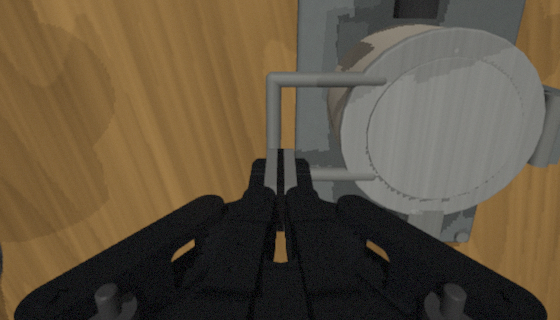

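In w5 the closed pad tips are at row 250, which the wrist depth puts about 16-20 mm behind the TCP. The jaws therefore closed on top of the bar, which did not move. I'll open, go about 25 mm deeper and grip again.

{"method": "play_rows", "body": {
  "steps": [
    {"claw":140,"dp":[0,-0.0045,0],"angular":[0,0,0]},
    {"claw":140,"dp":[0,0,0],"angular":[0,0,0]},
    {"claw":140,"dp":[0,0,0],"angular":[0,0,0]},
    {"claw":140,"dp":[0,0,0],"angular":[0,0,0]},
    {"claw":140,"dp":[0,0,0.02],"angular":[0,0,0]},
    {"claw":140,"dp":[0,0,0.02],"angular":[0,0,0]},
    {"claw":140,"dp":[0,0,0.018],"angular":[0,0,0]},
    {"claw":140,"dp":[0,0,0.01],"angular":[0,0,0]}
  ]
}}

```text
clock: 10.5
tcp_pos: [0.4464, 0.0714, 0.0487]
orientation: [-0.001, 0.778, 0.629, -0.001]
wrist_force: [-0.8, 0.6, 0.3]
finger_gap: 0.0387
```

{"method": "play_rows", "body": {
  "steps": [
    {"claw":140,"dp":[0,0,0],"angular":[0,0,0]},
    {"claw":140,"dp":[0,0,0],"angular":[0,0,0]},
    {"claw":255,"dp":[0,0,0],"angular":[0,0,0]},
    {"claw":255,"dp":[0,0,0],"angular":[0,0,0]},
    {"claw":255,"dp":[0,0,0],"angular":[0,0,0]},
    {"claw":255,"dp":[0,0,0],"angular":[0,0,0]},
    {"claw":255,"dp":[0,0,0],"angular":[0,0,0]},
    {"claw":255,"dp":[0,0,0],"angular":[0,0,0]}
  ]
}}

```text
clock: 11.17
tcp_pos: [0.4467, 0.0717, 0.0512]
orientation: [-0.0, 0.778, 0.629, -0.0]
wrist_force: [-5.3, 0.1, 5.9]
finger_gap: 0.0087
```

Run:
```python
from h import *
show()
im,d=env.read_camera("wrist");c=env.calibration("wrist")
T=cloud(d,c,np.array(c["hand_eye"]))
for v in range(225,280,6): print(v,[ (int(u),T[v,u].round(3).tolist()) for u in (268,274,280,286,292)])
```

```text
t 11.17 tcp [0.4467 0.0717 0.0512] psi 77.91 zt [-0.001  0.    -1.   ] gap 0.0087 F [-5.3  0.1  5.9] j [-0.02  0.21 -0.54  0.83  0.    1.76]
225 [(268, [-0.003, -0.009, 0.052]), (274, [0.031, -0.003, -0.036]), (280, [0.032, -0.0, -0.037]), (286, [0.032, 0.002, -0.037]), (292, [0.031, 0.005, -0.036])]
231 [(268, [-0.008, -0.009, 0.052]), (274, [0.029, -0.003, -0.036]), (280, [0.03, -0.0, -0.038]), (286, [0.029, 0.002, -0.038]), (292, [0.027, 0.005, -0.033])]
237 [(268, [-0.013, -0.009, 0.053]), (274, [0.026, -0.003, -0.036]), (280, [0.026, -0.0, -0.037]), (286, [0.026, 0.002, -0.037]), (292, [0.024, 0.005, -0.033])]
243 [(268, [-0.018, -0.009, 0.052]), (274, [0.023, -0.003, -0.036]), (280, [0.024, -0.0, -0.038]), (286, [0.023, 0.003, -0.036]), (292, [-0.018, 0.009, 0.052])]
249 [(268, [0.011, -0.006, -0.018]), (274, [0.02, -0.003, -0.036]), (280, [0.021, -0.0, -0.037]), (286, [0.021, 0.003, -0.037]), (292, [0.012, 0.006, -0.018])]
255 [(268, [0.011, -0.006, -0.023]), (274, [0.017, -0.003, -0.036]), (280, [0.018, -0.0, -0.037]), (286, [0.017, 0.003, -0.036]), (292, [0.011, 0.006, -0.023])]
261 [(268, [0.011, -0.006, -0.03]), (274, [0.015, -0.003, -0.037]), (280, [0.015, -0.0, -0.037]), (286, [0.014, 0.003, -0.036]), (292, [0.011, 0.006, -0.029])]
267 [(268, [0.011, -0.005, -0.036]), (274, [0.012, -0.003, -0.037]), (280, [0.012, -0.0, -0.036]), (286, [0.012, 0.003, -0.037]), (292, [0.011, 0.005, -0.036])]
273 [(268, [0.011, -0.005, -0.04]), (274, [0.009, -0.003, -0.037]), (280, [0.009, -0.0, -0.037]), (286, [0.009, 0.003, -0.036]), (292, [0.011, 0.005, -0.041])]
279 [(268, [0.011, -0.005, -0.045]), (274, [0.005, -0.003, -0.036]), (280, [0.007, -0.0, -0.038]), (286, [0.005, 0.003, -0.036]), (292, [0.011, 0.005, -0.046])]
```

It is gripped now: gap 8.7 mm, bar centre 32 mm behind the TCP and tips 16 mm behind it. From here I use that offset. Next I swing the cover up along its arc.

{"method": "play_rows", "body": {
  "steps": [
    {"claw":255,"dp":[0,0.0004,-0.0114],"angular":[0,0,0]},
    {"claw":255,"dp":[0,0.0011,-0.0114],"angular":[0,0,0]},
    {"claw":255,"dp":[0,0.0018,-0.0113],"angular":[0,0,0]},
    {"claw":255,"dp":[0,0.0025,-0.0112],"angular":[0,0,0]},
    {"claw":255,"dp":[0,0.0032,-0.011],"angular":[0,0,0]},
    {"claw":255,"dp":[0,0.0039,-0.0108],"angular":[0,0,0]},
    {"claw":255,"dp":[0,0.0045,-0.0105],"angular":[0,0,0]},
    {"claw":255,"dp":[0,0.0052,-0.0102],"angular":[0,0,0]}
  ]
}}

```text
clock: 11.88
tcp_pos: [0.4668, 0.0672, 0.1382]
orientation: [-0.002, 0.778, 0.629, -0.002]
wrist_force: [-4.6, 1.8, -2.4]
finger_gap: 0.0085
```

Run:
```python
from h import *
show()
im,d=env.read_camera("wrist");c=env.calibration("wrist")
T=cloud(d,c,np.array(c["hand_eye"]))
for v in (225,237): print(v,[ (int(u),T[v,u].round(3).tolist()) for u in (268,274,280,286,292)])
```

```text
t 11.88 tcp [0.4668 0.0672 0.1382] psi 77.92 zt [-0.005  0.001 -1.   ] gap 0.0085 F [-4.6  1.8 -2.4] j [-0.03  0.16 -0.35  1.06  0.    1.75]
225 [(268, [-0.037, -0.013, 0.138]), (274, [0.031, -0.003, -0.035]), (280, [0.031, -0.0, -0.036]), (286, [0.03, 0.002, -0.034]), (292, [0.03, 0.005, -0.032])]
237 [(268, [-0.05, -0.013, 0.137]), (274, [0.025, -0.003, -0.034]), (280, [0.025, -0.0, -0.035]), (286, [0.025, 0.003, -0.034]), (292, [-0.044, 0.012, 0.123])]
```

It is moving with the arc, so I continue to 1.5.

{"method": "play_rows", "body": {
  "steps": [
    {"claw":255,"dp":[0,0.0058,-0.0099],"angular":[0,0,0]},
    {"claw":255,"dp":[0,0.0064,-0.0095],"angular":[0,0,0]},
    {"claw":255,"dp":[0,0.007,-0.0091],"angular":[0,0,0]},
    {"claw":255,"dp":[0,0.0075,-0.0086],"angular":[0,0,0]},
    {"claw":255,"dp":[0,0.0081,-0.0081],"angular":[0,0,0]},
    {"claw":255,"dp":[0,0.0085,-0.0076],"angular":[0,0,0]},
    {"claw":255,"dp":[0,0.009,-0.0071],"angular":[0,0,0]},
    {"claw":255,"dp":[0,0.0094,-0.0065],"angular":[0,0,0]}
  ]
}}

```text
clock: 12.6
tcp_pos: [0.5246, 0.0546, 0.2066]
orientation: [-0.003, 0.777, 0.629, -0.003]
wrist_force: [-17.6, 1.8, 16.6]
finger_gap: 0.0086
```

{"method": "play_rows", "body": {
  "steps": [
    {"claw":255,"dp":[0,0.0098,-0.0059],"angular":[0,0,0]},
    {"claw":255,"dp":[0,0.0102,-0.0053],"angular":[0,0,0]},
    {"claw":255,"dp":[0,0.0105,-0.0046],"angular":[0,0,0]},
    {"claw":255,"dp":[0,0.0107,-0.0039],"angular":[0,0,0]},
    {"claw":255,"dp":[0,0.011,-0.0033],"angular":[0,0,0]},
    {"claw":255,"dp":[0,0.0111,-0.0026],"angular":[0,0,0]},
    {"claw":255,"dp":[0,0.0113,-0.0019],"angular":[0,0,0]},
    {"claw":255,"dp":[0,0.0114,-0.0012],"angular":[0,0,0]}
  ]
}}

```text
clock: 13.27
tcp_pos: [0.6138, 0.0351, 0.2356]
orientation: [0.001, 0.778, 0.628, -0.0]
wrist_force: [-3.5, -2.7, 5.6]
finger_gap: 0.0087
```

{"method": "play_rows", "body": {
  "steps": [
    {"claw":255,"dp":[0,0,0],"angular":[0,0,0]},
    {"claw":255,"dp":[0,0,0],"angular":[0,0,0]},
    {"claw":255,"dp":[0,0,0],"angular":[0,0,0]},
    {"claw":140,"dp":[0,0,0],"angular":[0,0,0]},
    {"claw":140,"dp":[0,0,0],"angular":[0,0,0]},
    {"claw":140,"dp":[0,0,0],"angular":[0,0,0]},
    {"claw":140,"dp":[0,0,-0.03],"angular":[0,0,0]},
    {"claw":140,"dp":[0,0,-0.04],"angular":[0,0,0]}
  ]
}}

```text
clock: 13.93
tcp_pos: [0.6113, 0.0361, 0.2995]
orientation: [-0.003, 0.778, 0.629, -0.004]
wrist_force: [0.8, -0.6, 0.2]
finger_gap: 0.0385
```

Run:
```python
from h import *
show()
im,d,c,W=grab("top");save("t6",cv2.resize(im[130:310,190:460],None,fx=2.8,fy=2.8,interpolation=cv2.INTER_CUBIC));np.savez("t6.npz",d=d,im=im,W=W)
P=cloud(d,c,W).reshape(-1,3)
im,d,c,W=grab("scene");Q=cloud(d,c,W).reshape(-1,3)
for X in(P,Q):
    q=X[:,:2]-np.array([.5547,.0484]);a=q@[.9775,-.211];b=q@[.211,.9775]
    m=(abs(b)<.045)&(a>-.0)&(a<.15)&(X[:,2]>.15)&(X[:,2]<.28);
    for lo in np.arange(.15,.29,.02):
        k=m&(X[:,2]>lo)&(X[:,2]<lo+.02); print(round(lo,2),k.sum(),np.median(a[k]).round(3) if k.sum() else"",end="; ")
    print()
```

```text
t 13.93 tcp [0.6113 0.0361 0.2995] psi 77.91 zt [-0.01   0.001 -1.   ] gap 0.0385 F [ 0.8 -0.6  0.2] j [-0.07  0.4   0.36  1.55  0.    1.71]
0.15 0 ; 0.17 0 ; 0.19 0 ; 0.21 0 ; 0.23 0 ; 0.25 0 ; 0.27 0 ; 
0.15 176 0.077; 0.17 168 0.076; 0.19 190 0.073; 0.21 129 0.07; 0.23 49 0.069; 0.25 96 0.068; 0.27 29 0.066;
```

View pics/t6.png

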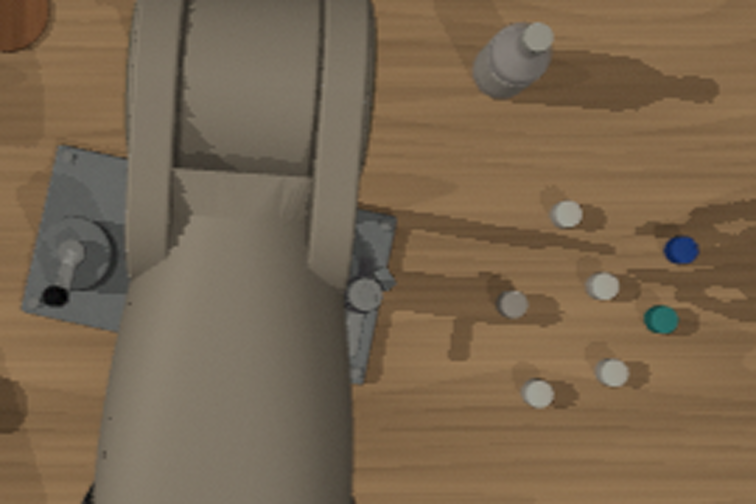

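The cover stands at about 1.48 rad and the bar has been let go. The five whites are still at (567,214), (513,303), (603,287), (613,373) and (539,394) in this crop. I'll turn the jaws along the mill's y, so that tool x = -mill x and tool y = mill y, and head to the cylinders.

{"method": "play_rows", "body": {
  "steps": [
    {"claw":90,"dp":[0,0,0],"angular":[0,0,-7]},
    {"claw":90,"dp":[0,0,0],"angular":[0,0,-7]},
    {"claw":90,"dp":[0,0,0],"angular":[0,0,-7]},
    {"claw":90,"dp":[0,0,0],"angular":[0,0,-7]},
    {"claw":90,"dp":[0,0,0],"angular":[0,0,-7]},
    {"claw":90,"dp":[0,0,0],"angular":[0,0,-7]},
    {"claw":90,"dp":[0,0,0],"angular":[0,0,-7]},
    {"claw":90,"dp":[0,0,0],"angular":[0,0,-7]}
  ]
}}

```text
clock: 14.7
tcp_pos: [0.6137, 0.036, 0.3028]
orientation: [-0.0, 0.389, 0.921, -0.0]
wrist_force: [0.1, -0.1, 0.0]
finger_gap: 0.0552
```

{"method": "play_rows", "body": {
  "steps": [
    {"claw":90,"dp":[0,0,0],"angular":[0,0,-7]},
    {"claw":90,"dp":[0,0,0],"angular":[0,0,-7]},
    {"claw":90,"dp":[0,0,0],"angular":[0,0,-7]},
    {"claw":90,"dp":[0,0,0],"angular":[0,0,-7]},
    {"claw":90,"dp":[0,0,0],"angular":[0,0,-6]},
    {"claw":90,"dp":[0,-0.036,0],"angular":[0,0,0]},
    {"claw":90,"dp":[0,-0.036,0],"angular":[0,0,0]},
    {"claw":90,"dp":[0,-0.036,0],"angular":[0,0,0]}
  ]
}}

```text
clock: 15.37
tcp_pos: [0.5909, -0.07, 0.3027]
orientation: [-0.0, 0.104, 0.995, 0.0]
wrist_force: [0.7, -0.1, 0.1]
finger_gap: 0.0556
```

{"method": "play_rows", "body": {
  "steps": [
    {"claw":90,"dp":[0.01,-0.036,0.01],"angular":[0,0,0]},
    {"claw":90,"dp":[0.01,-0.036,0.01],"angular":[0,0,0]},
    {"claw":90,"dp":[0.01,-0.036,0.01],"angular":[0,0,0]},
    {"claw":90,"dp":[0.01,-0.036,0.01],"angular":[0,0,0]},
    {"claw":90,"dp":[0.01,-0.036,0.01],"angular":[0,0,0]},
    {"claw":90,"dp":[0,0,0],"angular":[0,0,0]},
    {"claw":90,"dp":[0,0,0],"angular":[0,0,0]},
    {"claw":90,"dp":[0,0,0],"angular":[0,0,0]}
  ]
}}

```text
clock: 16.03
tcp_pos: [0.5046, -0.2352, 0.2532]
orientation: [-0.0, 0.106, 0.994, 0.0]
wrist_force: [-0.6, 1.0, 0.1]
finger_gap: 0.0553
```

```bash
cat >> h.py <<'E'
XM=np.array([.9775,-.211]);YM=np.array([.211,.9775]);O=np.array([.5547,.0484])
def mill(p): q=np.array(p)[:2]-O; return np.array([q@XM,q@YM]).round(4)
def blobs(cam,top=True):
    im,d,c,W=grab(cam);P=cloud(d,c,W);h=cv2.cvtColor(im,cv2.COLOR_RGB2HSV)
    if cam=="wrist": P[:,:,2][np.indices(d.shape)[0]>330]=np.nan
    m=((P[...,2]>.018)&(P[...,2]<.034)).astype(np.uint8)
    n,l,st,ce=cv2.connectedComponentsWithStats(m); out=[]
    for i in range(1,n):
        if st[i,4]<40: continue
        k=P[l==i];sat=np.median(h[l==i][:,1]);mid=(k.max(0)+k.min(0))/2;ext=k.max(0)-k.min(0)
        if max(ext[:2])<.06 and abs(mill(mid)[1]+.3)<.3: out.append((ce[i].round().tolist(),st[i,4],mid[:2].round(4),ext.round(3),"sat",sat,"mill",mill(mid)))
    return im,out
E
python3 - <<'E'
from h import *
show();print(mill(env.get_state()["tcp_pos"]))
for cam in("wrist","top"):
    im,o=blobs(cam)
    for x in o: print(*x)
    print()
E
```

```text
t 16.03 tcp [ 0.5046 -0.2352  0.2532] psi 167.86 zt [ 0.     0.001 -1.   ] gap 0.0553 F [-0.6  1.   0.1] j [-0.58  0.27  0.07  1.37  0.   -0.37]
[ 0.0109 -0.2878]
[399.0, 97.0] 64 [ 0.4462 -0.0758] [0.011 0.011 0.002] sat 14.0 mill [-0.0798 -0.1443]
[239.0, 113.0] 490 [ 0.4235 -0.2689] [0.029 0.029 0.01 ] sat 29.0 mill [-0.0613 -0.3378]
[182.0, 144.0] 464 [ 0.4454 -0.348 ] [0.029 0.028 0.01 ] sat 42.0 mill [-0.0232 -0.4105]
[402.0, 161.0] 106 [ 0.5265 -0.0768] [0.022 0.019 0.015] sat 13.0 mill [-0.0012 -0.1284]
[276.0, 182.0] 404 [ 0.5173 -0.2438] [0.029 0.029 0.01 ] sat 37.0 mill [ 0.0251 -0.2935]
[385.0, 176.0] 68 [ 0.5436 -0.1031] [0.023 0.011 0.015] sat 16.0 mill [ 0.0211 -0.1505]
[155.0, 195.0] 415 [ 0.5009 -0.4024] [0.029 0.029 0.01 ] sat 166.0 mill [ 0.0425 -0.452 ]
[208.0, 211.0] 394 [ 0.5371 -0.3404] [0.03  0.029 0.009] sat 34.0 mill [ 0.0648 -0.3838]
[384.0, 221.0] 41 [ 0.602  -0.1103] [0.012 0.01  0.002] sat 10.0 mill [ 0.0797 -0.1451]
[481.0, 221.0] 148 [0.6282 0.0202] [0.013 0.03  0.016] sat 15.5 mill [ 0.0778 -0.012 ]
[157.0, 248.0] 366 [ 0.5751 -0.4261] [0.029 0.029 0.01 ] sat 210.0 mill [ 0.1201 -0.4595]
[249.0, 256.0] 345 [ 0.614  -0.3032] [0.029 0.029 0.009] sat 30.0 mill [ 0.1322 -0.3312]
[314.0, 325.0] 217 [ 0.7505 -0.2346] [0.023 0.053 0.016] sat 40.0 mill [ 0.2512 -0.2353]

[393.0, 206.0] 79 [ 0.6148 -0.3038] [0.027 0.027 0.015] sat 26.0 mill [ 0.1331 -0.3315]
[371.0, 238.0] 54 [ 0.517  -0.2393] [0.027 0.021 0.012] sat 35.0 mill [ 0.0239 -0.2892]
[382.0, 270.0] 84 [ 0.4229 -0.2689] [0.027 0.028 0.015] sat 25.0 mill [-0.0619 -0.338 ]
[273.0, 400.0] 41 [0.0499 0.0549] [0.036 0.035 0.016] sat 55.0 mill [-0.4948 -0.1002]
[314.0, 402.0] 57 [ 0.0501 -0.0663] [0.034 0.052 0.016] sat 57.0 mill [-0.4691 -0.2186]
```

The wrist measurement gives all five whites to about 1 mm. First pick: A at mill (0.0251, -0.2935).

{"method": "play_rows", "body": {
  "steps": [
    {"claw":90,"dp":[-0.0142,-0.0057,0.02],"angular":[0,0,0]},
    {"claw":90,"dp":[0,0,0.04],"angular":[0,0,0]},
    {"claw":90,"dp":[0,0,0.04],"angular":[0,0,0]},
    {"claw":90,"dp":[0,0,0.04],"angular":[0,0,0]},
    {"claw":90,"dp":[0,0,0.04],"angular":[0,0,0]},
    {"claw":90,"dp":[0,0,0.04],"angular":[0,0,0]},
    {"claw":90,"dp":[0,0,0.03],"angular":[0,0,0]},
    {"claw":90,"dp":[0,0,0.0132],"angular":[0,0,0]}
  ],
  "force": 40
}}

```text
clock: 16.8
tcp_pos: [0.5156, -0.2406, -0.0142]
orientation: [-0.003, 0.104, 0.995, 0.001]
wrist_force: [0.0, 0.1, -0.1]
finger_gap: 0.0555
```

{"method": "play_rows", "body": {
  "steps": [
    {"claw":90,"dp":[0,0,0],"angular":[0,0,0]},
    {"claw":90,"dp":[0,0,0],"angular":[0,0,0]},
    {"claw":255,"dp":[0,0,0],"angular":[0,0,0]},
    {"claw":255,"dp":[0,0,0],"angular":[0,0,0]},
    {"claw":255,"dp":[0,0,0],"angular":[0,0,0]},
    {"claw":255,"dp":[0,0,0],"angular":[0,0,0]},
    {"claw":255,"dp":[0,0,0],"angular":[0,0,0]},
    {"claw":255,"dp":[0,0,0],"angular":[0,0,0]}
  ]
}}

```text
clock: 17.47
tcp_pos: [0.5193, -0.2447, -0.0076]
orientation: [0.002, 0.105, 0.994, -0.001]
wrist_force: [1.1, 1.8, 7.2]
finger_gap: 0.0286
```

{"method": "play_rows", "body": {
  "steps": [
    {"claw":255,"dp":[0,0,-0.02],"angular":[0,0,0]},
    {"claw":255,"dp":[0,0,-0.035],"angular":[0,0,0]},
    {"claw":255,"dp":[0,0,-0.035],"angular":[0,0,0]},
    {"claw":255,"dp":[0,0,-0.035],"angular":[0,0,0]},
    {"claw":255,"dp":[0,0,-0.035],"angular":[0,0,0]},
    {"claw":255,"dp":[0,0,-0.03],"angular":[0,0,0]},
    {"claw":255,"dp":[0,0,0],"angular":[0,0,0]},
    {"claw":255,"dp":[0,0,0],"angular":[0,0,0]}
  ]
}}

```text
clock: 18.13
tcp_pos: [0.5187, -0.245, 0.1831]
orientation: [0.003, 0.106, 0.994, -0.001]
wrist_force: [-0.2, 0.1, -1.5]
finger_gap: 0.0285
```

Run:
```python
from h import *
show();p=env.get_state()["tcp_pos"];print(mill(p))
print([x for x in blobs("wrist")[1] if x[3].max()<.035 and x[3].min()<.012 and x[1]>300])
```

```text
t 18.13 tcp [ 0.5187 -0.245   0.1831] psi 167.88 zt [ 0.005 -0.003 -1.   ] gap 0.0285 F [-0.2  0.1 -1.5] j [-0.58  0.32 -0.03  1.21 -0.   -0.37]
[ 0.0267 -0.2944]
[([236.0, 96.0], np.int32(769), array([ 0.4234, -0.269 ]), array([0.029, 0.03 , 0.01 ]), 'sat', np.float64(29.0), 'mill', array([-0.0613, -0.3379])), ([166.0, 135.0], np.int32(720), array([ 0.4453, -0.348 ]), array([0.029, 0.029, 0.01 ]), 'sat', np.float64(41.0), 'mill', array([-0.0233, -0.4106])), ([135.0, 197.0], np.int32(622), array([ 0.5007, -0.4026]), array([0.029, 0.029, 0.01 ]), 'sat', np.float64(255.0), 'mill', array([ 0.0424, -0.4522])), ([199.0, 216.0], np.int32(570), array([ 0.5367, -0.3406]), array([0.029, 0.029, 0.01 ]), 'sat', np.float64(34.0), 'mill', array([ 0.0645, -0.384 ])), ([138.0, 261.0], np.int32(527), array([ 0.575 , -0.4259]), array([0.029, 0.03 , 0.01 ]), 'sat', np.float64(228.0), 'mill', array([ 0.1199, -0.4593]))]
```

{"method": "play_rows", "body": {
  "steps": [
    {"claw":255,"dp":[0.001,0.0367,0],"angular":[0,0,0]},
    {"claw":255,"dp":[0.001,0.0367,0],"angular":[0,0,0]},
    {"claw":255,"dp":[0.001,0.0367,0],"angular":[0,0,0]},
    {"claw":255,"dp":[0.001,0.0367,0],"angular":[0,0,0]},
    {"claw":255,"dp":[0.001,0.0367,0],"angular":[0,0,0]},
    {"claw":255,"dp":[0.001,0.0367,0],"angular":[0,0,0]},
    {"claw":255,"dp":[0.001,0.0367,0],"angular":[0,0,0]},
    {"claw":255,"dp":[0.001,0.0367,0],"angular":[0,0,0]}
  ]
}}

```text
clock: 18.85
tcp_pos: [0.5698, 0.0465, 0.178]
orientation: [-0.002, 0.106, 0.994, -0.0]
wrist_force: [1.0, -0.3, -0.7]
finger_gap: 0.0282
```

{"method": "play_rows", "body": {
  "steps": [
    {"claw":255,"dp":[0,0,0.02],"angular":[0,0,0]},
    {"claw":255,"dp":[0,0,0.035],"angular":[0,0,0]},
    {"claw":255,"dp":[0,0,0.035],"angular":[0,0,0]},
    {"claw":255,"dp":[0,0,0.027],"angular":[0,0,0]},
    {"claw":255,"dp":[0,0,0],"angular":[0,0,0]},
    {"claw":255,"dp":[0,0,0],"angular":[0,0,0]},
    {"claw":120,"dp":[0,0,0],"angular":[0,0,0]},
    {"claw":120,"dp":[0,0,0],"angular":[0,0,0]}
  ]
}}

```text
clock: 19.52
tcp_pos: [0.5726, 0.0445, 0.065]
orientation: [0.002, 0.106, 0.994, 0.0]
wrist_force: [0.2, 0.8, 0.1]
finger_gap: 0.0453
```

{"method": "play_rows", "body": {
  "steps": [
    {"claw":120,"dp":[0,0,0],"angular":[0,0,0]},
    {"claw":120,"dp":[0,0,-0.04],"angular":[0,0,0]},
    {"claw":120,"dp":[0,0,-0.04],"angular":[0,0,0]},
    {"claw":120,"dp":[0,0,-0.04],"angular":[0,0,0]},
    {"claw":90,"dp":[-0.0047,-0.0384,0],"angular":[0,0,0]},
    {"claw":90,"dp":[-0.0047,-0.0384,0],"angular":[0,0,0]},
    {"claw":90,"dp":[-0.0047,-0.0384,0],"angular":[0,0,0]},
    {"claw":90,"dp":[-0.0047,-0.0384,0],"angular":[0,0,0]}
  ]
}}

```text
clock: 20.18
tcp_pos: [0.5579, -0.1109, 0.1855]
orientation: [0.002, 0.105, 0.994, -0.001]
wrist_force: [0.4, -0.2, -0.0]
finger_gap: 0.0551
```

{"method": "play_rows", "body": {
  "steps": [
    {"claw":90,"dp":[-0.0047,-0.0384,0],"angular":[0,0,0]},
    {"claw":90,"dp":[-0.0047,-0.0384,0],"angular":[0,0,0]},
    {"claw":90,"dp":[-0.0047,-0.0384,0],"angular":[0,0,0]},
    {"claw":90,"dp":[-0.0047,-0.0384,0],"angular":[0,0,0]},
    {"claw":90,"dp":[-0.0047,-0.0384,0],"angular":[0,0,0]},
    {"claw":90,"dp":[-0.0047,-0.0384,0],"angular":[0,0,0]},
    {"claw":90,"dp":[0,0,0],"angular":[0,0,0]},
    {"claw":90,"dp":[0,0,0],"angular":[0,0,0]}
  ]
}}

```text
clock: 20.85
tcp_pos: [0.5362, -0.3434, 0.1842]
orientation: [0.001, 0.107, 0.994, -0.001]
wrist_force: [0.2, 0.2, 0.8]
finger_gap: 0.0546
```

```bash
cat >> h.py <<'E'
def look():
    show();p=env.get_state()["tcp_pos"];print("tcp mill",mill(p))
    for x in blobs("wrist")[1]:
        if x[3].max()<.036 and x[1]>250 and x[5]<90: print(x[0],x[-1],x[3],"dp",(-(x[-1][0]-mill(p)[0])).round(4),(x[-1][1]-mill(p)[1]).round(4))
    im,d,c,W=grab("top");h=cv2.cvtColor(im,cv2.COLOR_RGB2HSV);P=cloud(d,c,W).reshape(-1,3)
    a=(P[:,:2]-O)@XM;b=(P[:,:2]-O)@YM;m=(np.hypot(a,b)<.055)&(P[:,2]<.078);k=m&(P[:,2]>.035)
    print("pot: floor px",(m&(P[:,2]<.03)).sum(),"media px",k.sum(),"med",[a[k].mean().round(3),b[k].mean().round(3)] if k.any() else"", "zmax",P[k,2].max().round(3) if k.any() else"")
E
python3 -c "
from h import *
look()
im,d,c,W=grab('top');save('t7',cv2.resize(im[180:280,190:450],None,fx=3,fy=3,interpolation=cv2.INTER_CUBIC))"
```

```text
t 20.85 tcp [ 0.5362 -0.3434  0.1842] psi 167.66 zt [ 0.002 -0.001 -1.   ] gap 0.0546 F [0.2 0.2 0.8] j [-0.7   0.44  0.15  1.28  0.   -0.48]
tcp mill [ 0.0646 -0.3869]
[331.0, 54.0] [-0.0614 -0.3383] [0.029 0.029 0.011] dp 0.126 0.0486
[255.0, 97.0] [-0.0231 -0.4115] [0.029 0.029 0.007] dp 0.0877 -0.0246
[534.0, 119.0] [-0.0012 -0.1311] [0.021 0.015 0.016] dp 0.0658 0.2558
[513.0, 141.0] [ 0.0216 -0.1499] [0.025 0.013 0.016] dp 0.043 0.237
[282.0, 184.0] [ 0.0644 -0.3844] [0.029 0.029 0.009] dp 0.0002 0.0025
[328.0, 241.0] [ 0.1317 -0.3318] [0.029 0.029 0.01 ] dp -0.0671 0.0551
pot: floor px 986 media px 82 med [np.float64(0.017), np.float64(0.0)] zmax 0.054
```

View pics/t7.png

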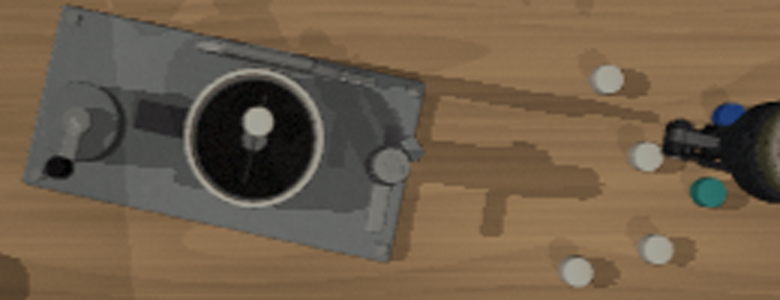

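The first cylinder stands in the pot at (258,122). Next is a full cycle for B, to pot spot (0.004, +0.036).

{"method": "play_rows", "body": {
  "steps": [
    {"claw":90,"dp":[0,0.0025,0.03],"angular":[0,0,0]},
    {"claw":90,"dp":[0,0,0.04],"angular":[0,0,0]},
    {"claw":90,"dp":[0,0,0.04],"angular":[0,0,0]},
    {"claw":90,"dp":[0,0,0.04],"angular":[0,0,0]},
    {"claw":90,"dp":[0,0,0.03],"angular":[0,0,0]},
    {"claw":90,"dp":[0,0,0.014],"angular":[0,0,0]},
    {"claw":90,"dp":[0,0,0],"angular":[0,0,0]},
    {"claw":90,"dp":[0,0,0],"angular":[0,0,0]}
  ]
}}

```text
clock: 21.67
tcp_pos: [0.5371, -0.3363, -0.011]
orientation: [-0.001, 0.104, 0.995, 0.0]
wrist_force: [-0.4, -0.1, 0.4]
finger_gap: 0.0553
```

{"method": "play_rows", "body": {
  "steps": [
    {"claw":255,"dp":[0,0,0],"angular":[0,0,0]},
    {"claw":255,"dp":[0,0,0],"angular":[0,0,0]},
    {"claw":255,"dp":[0,0,0],"angular":[0,0,0]},
    {"claw":255,"dp":[0,0,0],"angular":[0,0,0]},
    {"claw":255,"dp":[0,0,0],"angular":[0,0,0]},
    {"claw":255,"dp":[0,0,-0.02],"angular":[0,0,0]},
    {"claw":255,"dp":[0,0,-0.04],"angular":[0,0,0]},
    {"claw":255,"dp":[0,0,-0.04],"angular":[0,0,0]}
  ]
}}

```text
clock: 22.33
tcp_pos: [0.5358, -0.3372, 0.0894]
orientation: [-0.001, 0.106, 0.994, 0.001]
wrist_force: [1.7, -1.3, -0.3]
finger_gap: 0.0288
```

{"method": "play_rows", "body": {
  "steps": [
    {"claw":255,"dp":[0,0,-0.04],"angular":[0,0,0]},
    {"claw":255,"dp":[0,0,-0.04],"angular":[0,0,0]},
    {"claw":255,"dp":[0.005,0.035,-0.012],"angular":[0,0,0]},
    {"claw":255,"dp":[0.005,0.035,0],"angular":[0,0,0]},
    {"claw":255,"dp":[0.005,0.035,0],"angular":[0,0,0]},
    {"claw":255,"dp":[0.005,0.035,0],"angular":[0,0,0]},
    {"claw":255,"dp":[0.005,0.035,0],"angular":[0,0,0]},
    {"claw":255,"dp":[0.005,0.035,0],"angular":[0,0,0]}
  ]
}}

```text
clock: 23.0
tcp_pos: [0.5518, -0.1251, 0.1823]
orientation: [0.001, 0.106, 0.994, -0.0]
wrist_force: [0.1, 0.3, -0.4]
finger_gap: 0.0287
```

{"method": "play_rows", "body": {
  "steps": [
    {"claw":255,"dp":[0.005,0.035,0],"angular":[0,0,0]},
    {"claw":255,"dp":[0.005,0.035,0],"angular":[0,0,0]},
    {"claw":255,"dp":[0.005,0.035,0],"angular":[0,0,0]},
    {"claw":255,"dp":[0.005,0.035,0],"angular":[0,0,0]},
    {"claw":255,"dp":[0.005,0.035,0],"angular":[0,0,0]},
    {"claw":255,"dp":[0.005,0.035,0],"angular":[0,0,0]},
    {"claw":255,"dp":[0,0,0],"angular":[0,0,0]},
    {"claw":255,"dp":[0,0,0],"angular":[0,0,0]}
  ]
}}

```text
clock: 23.67
tcp_pos: [0.5664, 0.087, 0.1819]
orientation: [0.001, 0.104, 0.995, -0.0]
wrist_force: [0.5, 0.2, 0.1]
finger_gap: 0.0288
```

```bash
python3 -c "
from h import *
show();print(mill(env.get_state()['tcp_pos']))"
```

```text
t 23.67 tcp [0.5664 0.087  0.1819] psi 168.11 zt [ 0.001 -0.    -1.   ] gap 0.0288 F [0.5 0.2 0.1] j [ 0.01  0.32 -0.03  1.22 -0.    0.22]
[0.0033 0.0402]
```

{"method": "play_rows", "body": {
  "steps": [
    {"claw":255,"dp":[0,-0.004,0.02],"angular":[0,0,0]},
    {"claw":255,"dp":[0,0,0.035],"angular":[0,0,0]},
    {"claw":255,"dp":[0,0,0.035],"angular":[0,0,0]},
    {"claw":255,"dp":[0,0,0.026],"angular":[0,0,0]},
    {"claw":255,"dp":[0,0,0],"angular":[0,0,0]},
    {"claw":255,"dp":[0,0,0],"angular":[0,0,0]},
    {"claw":120,"dp":[0,0,0],"angular":[0,0,0]},
    {"claw":120,"dp":[0,0,0],"angular":[0,0,0]}
  ]
}}

```text
clock: 24.33
tcp_pos: [0.5677, 0.0806, 0.0677]
orientation: [0.002, 0.106, 0.994, 0.0]
wrist_force: [1.1, 0.7, -0.4]
finger_gap: 0.0451
```

{"method": "play_rows", "body": {
  "steps": [
    {"claw":120,"dp":[0,0,0],"angular":[0,0,0]},
    {"claw":120,"dp":[0,0,-0.04],"angular":[0,0,0]},
    {"claw":120,"dp":[0,0,-0.04],"angular":[0,0,0]},
    {"claw":120,"dp":[0,0,-0.04],"angular":[0,0,0]},
    {"claw":90,"dp":[0.0064,-0.0374,0],"angular":[0,0,0]},
    {"claw":90,"dp":[0.0064,-0.0374,0],"angular":[0,0,0]},
    {"claw":90,"dp":[0.0064,-0.0374,0],"angular":[0,0,0]},
    {"claw":90,"dp":[0.0064,-0.0374,0],"angular":[0,0,0]}
  ]
}}

```text
clock: 25.0
tcp_pos: [0.5094, -0.0609, 0.1872]
orientation: [0.002, 0.105, 0.995, -0.0]
wrist_force: [0.1, -0.8, 0.2]
finger_gap: 0.0551
```

{"method": "play_rows", "body": {
  "steps": [
    {"claw":90,"dp":[0.0064,-0.0374,0],"angular":[0,0,0]},
    {"claw":90,"dp":[0.0064,-0.0374,0],"angular":[0,0,0]},
    {"claw":90,"dp":[0.0064,-0.0374,0],"angular":[0,0,0]},
    {"claw":90,"dp":[0.0064,-0.0374,0],"angular":[0,0,0]},
    {"claw":90,"dp":[0.0064,-0.0374,0],"angular":[0,0,0]},
    {"claw":90,"dp":[0.0064,-0.0374,0],"angular":[0,0,0]},
    {"claw":90,"dp":[0,0,0],"angular":[0,0,0]},
    {"claw":90,"dp":[0,0,0],"angular":[0,0,0]}
  ]
}}

```text
clock: 25.67
tcp_pos: [0.4243, -0.2733, 0.1865]
orientation: [0.001, 0.108, 0.994, -0.001]
wrist_force: [-0.6, 0.2, -0.5]
finger_gap: 0.0552
```

```bash
python3 -c "
from h import *
look()"
```

```text
t 25.67 tcp [ 0.4243 -0.2733  0.1865] psi 167.65 zt [ 0.002 -0.002 -1.   ] gap 0.0552 F [-0.6  0.2 -0.5] j [-0.73  0.19 -0.2   1.18  0.   -0.52]
tcp mill [-0.0596 -0.3419]
[284.0, 181.0] [-0.0617 -0.3377] [0.029 0.029 0.009] dp 0.0021 0.0042
[218.0, 215.0] [-0.0239 -0.4111] [0.029 0.029 0.009] dp -0.0357 -0.0692
pot: floor px 908 media px 163 med [np.float64(0.012), np.float64(0.017)] zmax 0.054
```

Two are in the pot. Now C, to (-0.034, +0.018).

{"method": "play_rows", "body": {
  "steps": [
    {"claw":90,"dp":[0.0021,0.0042,0.03],"angular":[0,0,0]},
    {"claw":90,"dp":[0,0,0.04],"angular":[0,0,0]},
    {"claw":90,"dp":[0,0,0.04],"angular":[0,0,0]},
    {"claw":90,"dp":[0,0,0.04],"angular":[0,0,0]},
    {"claw":90,"dp":[0,0,0.03],"angular":[0,0,0]},
    {"claw":90,"dp":[0,0,0.0165],"angular":[0,0,0]},
    {"claw":90,"dp":[0,0,0],"angular":[0,0,0]},
    {"claw":90,"dp":[0,0,0],"angular":[0,0,0]}
  ]
}}

```text
clock: 26.43
tcp_pos: [0.4236, -0.2647, -0.0116]
orientation: [-0.001, 0.104, 0.995, 0.001]
wrist_force: [1.3, -0.8, -0.1]
finger_gap: 0.0551
```

{"method": "play_rows", "body": {
  "steps": [
    {"claw":255,"dp":[0,0,0],"angular":[0,0,0]},
    {"claw":255,"dp":[0,0,0],"angular":[0,0,0]},
    {"claw":255,"dp":[0,0,0],"angular":[0,0,0]},
    {"claw":255,"dp":[0,0,0],"angular":[0,0,0]},
    {"claw":255,"dp":[0,0,0],"angular":[0,0,0]},
    {"claw":255,"dp":[0,0,-0.02],"angular":[0,0,0]},
    {"claw":255,"dp":[0,0,-0.04],"angular":[0,0,0]},
    {"claw":255,"dp":[0,0,-0.04],"angular":[0,0,0]}
  ]
}}

```text
clock: 27.1
tcp_pos: [0.4223, -0.2656, 0.0895]
orientation: [-0.001, 0.106, 0.994, 0.001]
wrist_force: [1.3, -1.3, -0.3]
finger_gap: 0.0284
```

{"method": "play_rows", "body": {
  "steps": [
    {"claw":255,"dp":[0,0,-0.04],"angular":[0,0,0]},
    {"claw":255,"dp":[0,0,-0.04],"angular":[0,0,0]},
    {"claw":255,"dp":[-0.0028,0.0356,-0.012],"angular":[0,0,0]},
    {"claw":255,"dp":[-0.0028,0.0356,0],"angular":[0,0,0]},
    {"claw":255,"dp":[-0.0028,0.0356,0],"angular":[0,0,0]},
    {"claw":255,"dp":[-0.0028,0.0356,0],"angular":[0,0,0]},
    {"claw":255,"dp":[-0.0028,0.0356,0],"angular":[0,0,0]},
    {"claw":255,"dp":[-0.0028,0.0356,0],"angular":[0,0,0]}
  ]
}}

```text
clock: 27.77
tcp_pos: [0.4851, -0.0597, 0.1819]
orientation: [0.001, 0.106, 0.994, -0.0]
wrist_force: [1.4, 0.4, -0.4]
finger_gap: 0.0289
```

{"method": "play_rows", "body": {
  "steps": [
    {"claw":255,"dp":[-0.0028,0.0356,0],"angular":[0,0,0]},
    {"claw":255,"dp":[-0.0028,0.0356,0],"angular":[0,0,0]},
    {"claw":255,"dp":[-0.0028,0.0356,0],"angular":[0,0,0]},
    {"claw":255,"dp":[-0.0028,0.0356,0],"angular":[0,0,0]},
    {"claw":255,"dp":[0,0,0],"angular":[0,0,0]},
    {"claw":255,"dp":[0,0,0],"angular":[0,0,0]},
    {"claw":255,"dp":[0,0,0],"angular":[0,0,0]},
    {"claw":255,"dp":[0,0,0],"angular":[0,0,0]}
  ]
}}

```text
clock: 28.43
tcp_pos: [0.5252, 0.0748, 0.181]
orientation: [0.0, 0.106, 0.994, -0.0]
wrist_force: [-0.5, 0.3, -1.0]
finger_gap: 0.0288
```

```bash
python3 -c "
from h import *
show();print(mill(env.get_state()['tcp_pos']))"
```

```text
t 28.43 tcp [0.5252 0.0748 0.181 ] psi 167.82 zt [ 0. -0. -1.] gap 0.0288 F [-0.5  0.3 -1. ] j [-0.01  0.24 -0.14  1.19 -0.    0.2 ]
[-0.0344  0.0196]
```

{"method": "play_rows", "body": {
  "steps": [
    {"claw":255,"dp":[0,-0.0015,0.02],"angular":[0,0,0]},
    {"claw":255,"dp":[0,0,0.035],"angular":[0,0,0]},
    {"claw":255,"dp":[0,0,0.035],"angular":[0,0,0]},
    {"claw":255,"dp":[0,0,0.025],"angular":[0,0,0]},
    {"claw":255,"dp":[0,0,0],"angular":[0,0,0]},
    {"claw":255,"dp":[0,0,0],"angular":[0,0,0]},
    {"claw":120,"dp":[0,0,0],"angular":[0,0,0]},
    {"claw":120,"dp":[0,0,0],"angular":[0,0,0]}
  ]
}}

```text
clock: 29.1
tcp_pos: [0.5269, 0.0737, 0.0679]
orientation: [0.002, 0.106, 0.994, 0.0]
wrist_force: [0.2, -0.0, 0.2]
finger_gap: 0.0453
```

{"method": "play_rows", "body": {
  "steps": [
    {"claw":120,"dp":[0,0,0],"angular":[0,0,0]},
    {"claw":120,"dp":[0,0,-0.04],"angular":[0,0,0]},
    {"claw":120,"dp":[0,0,-0.04],"angular":[0,0,0]},
    {"claw":120,"dp":[0,0,-0.04],"angular":[0,0,0]},
    {"claw":90,"dp":[-0.0009,-0.039,0],"angular":[0,0,0]},
    {"claw":90,"dp":[-0.0009,-0.039,0],"angular":[0,0,0]},
    {"claw":90,"dp":[-0.0009,-0.039,0],"angular":[0,0,0]},
    {"claw":90,"dp":[-0.0009,-0.039,0],"angular":[0,0,0]}
  ]
}}

```text
clock: 29.77
tcp_pos: [0.4963, -0.0803, 0.1876]
orientation: [0.002, 0.105, 0.995, -0.0]
wrist_force: [0.0, -0.3, 0.1]
finger_gap: 0.0551
```

{"method": "play_rows", "body": {
  "steps": [
    {"claw":90,"dp":[-0.0009,-0.039,0],"angular":[0,0,0]},
    {"claw":90,"dp":[-0.0009,-0.039,0],"angular":[0,0,0]},
    {"claw":90,"dp":[-0.0009,-0.039,0],"angular":[0,0,0]},
    {"claw":90,"dp":[-0.0009,-0.039,0],"angular":[0,0,0]},
    {"claw":90,"dp":[-0.0009,-0.039,0],"angular":[0,0,0]},
    {"claw":90,"dp":[-0.0009,-0.039,0],"angular":[0,0,0]},
    {"claw":90,"dp":[-0.0009,-0.039,0],"angular":[0,0,0]},
    {"claw":90,"dp":[0,0,0],"angular":[0,0,0]}
  ]
}}

```text
clock: 30.43
tcp_pos: [0.4442, -0.3545, 0.1869]
orientation: [0.001, 0.109, 0.994, -0.003]
wrist_force: [1.1, 0.3, -0.4]
finger_gap: 0.0553
```

```bash
python3 -c "
from h import *
look()"
```

```text
t 30.43 tcp [ 0.4442 -0.3545  0.1869] psi 167.54 zt [ 0.002 -0.005 -1.   ] gap 0.0553 F [ 1.1  0.3 -0.4] j [-0.81  0.31 -0.04  1.22 -0.   -0.6 ]
tcp mill [-0.023  -0.4171]
[286.0, 183.0] [-0.0234 -0.4114] [0.029 0.029 0.009] dp 0.0004 0.0057
[543.0, 201.0] [-0.0007 -0.1289] [0.024 0.021 0.016] dp -0.0223 0.2882
pot: floor px 829 media px 242 med [np.float64(-0.003), np.float64(0.017)] zmax 0.056
```

{"method": "play_rows", "body": {
  "steps": [
    {"claw":90,"dp":[0.0004,0.0015,0.03],"angular":[0,0,0]},
    {"claw":90,"dp":[0,0,0.04],"angular":[0,0,0]},
    {"claw":90,"dp":[0,0,0.04],"angular":[0,0,0]},
    {"claw":90,"dp":[0,0,0.04],"angular":[0,0,0]},
    {"claw":90,"dp":[0,0,0.03],"angular":[0,0,0]},
    {"claw":90,"dp":[0,0,0.0165],"angular":[0,0,0]},
    {"claw":90,"dp":[0,0,0],"angular":[0,0,0]},
    {"claw":90,"dp":[0,0,0],"angular":[0,0,0]}
  ]
}}

```text
clock: 31.2
tcp_pos: [0.4449, -0.3441, -0.0108]
orientation: [-0.001, 0.105, 0.995, 0.001]
wrist_force: [-0.5, 0.0, 0.3]
finger_gap: 0.0556
```

{"method": "play_rows", "body": {
  "steps": [
    {"claw":255,"dp":[0,0,0],"angular":[0,0,0]},
    {"claw":255,"dp":[0,0,0],"angular":[0,0,0]},
    {"claw":255,"dp":[0,0,0],"angular":[0,0,0]},
    {"claw":255,"dp":[0,0,0],"angular":[0,0,0]},
    {"claw":255,"dp":[0,0,0],"angular":[0,0,0]},
    {"claw":255,"dp":[0,0,-0.02],"angular":[0,0,0]},
    {"claw":255,"dp":[0,0,-0.04],"angular":[0,0,0]},
    {"claw":255,"dp":[0,0,-0.04],"angular":[0,0,0]}
  ]
}}

```text
clock: 31.87
tcp_pos: [0.4438, -0.3448, 0.0899]
orientation: [-0.001, 0.106, 0.994, 0.001]
wrist_force: [0.5, -0.2, -1.3]
finger_gap: 0.0287
```

{"method": "play_rows", "body": {
  "steps": [
    {"claw":255,"dp":[0,0,-0.04],"angular":[0,0,0]},
    {"claw":255,"dp":[0,0,-0.04],"angular":[0,0,0]},
    {"claw":255,"dp":[0.001,0.0357,-0.012],"angular":[0,0,0]},
    {"claw":255,"dp":[0.001,0.0357,0],"angular":[0,0,0]},
    {"claw":255,"dp":[0.001,0.0357,0],"angular":[0,0,0]},
    {"claw":255,"dp":[0.001,0.0357,0],"angular":[0,0,0]},
    {"claw":255,"dp":[0.001,0.0357,0],"angular":[0,0,0]},
    {"claw":255,"dp":[0.001,0.0357,0],"angular":[0,0,0]}
  ]
}}

```text
clock: 32.53
tcp_pos: [0.4841, -0.1336, 0.1825]
orientation: [0.001, 0.106, 0.994, -0.0]
wrist_force: [0.7, -0.6, -1.1]
finger_gap: 0.0285
```

{"method": "play_rows", "body": {
  "steps": [
    {"claw":255,"dp":[0.001,0.0357,0],"angular":[0,0,0]},
    {"claw":255,"dp":[0.001,0.0357,0],"angular":[0,0,0]},
    {"claw":255,"dp":[0.001,0.0357,0],"angular":[0,0,0]},
    {"claw":255,"dp":[0.001,0.0357,0],"angular":[0,0,0]},
    {"claw":255,"dp":[0.001,0.0357,0],"angular":[0,0,0]},
    {"claw":255,"dp":[0,0,0],"angular":[0,0,0]},
    {"claw":255,"dp":[0,0,0],"angular":[0,0,0]},
    {"claw":255,"dp":[0,0,0],"angular":[0,0,0]}
  ]
}}

```text
clock: 33.2
tcp_pos: [0.5165, 0.0405, 0.1818]
orientation: [0.001, 0.105, 0.994, -0.0]
wrist_force: [-0.7, -0.4, -0.7]
finger_gap: 0.0282
```

```bash
python3 -c "
from h import *
show();print(mill(env.get_state()['tcp_pos']))"
```

```text
t 33.2 tcp [0.5165 0.0405 0.1818] psi 167.94 zt [ 0.001 -0.001 -1.   ] gap 0.0282 F [-0.7 -0.4 -0.7] j [-0.08  0.22 -0.17  1.18 -0.    0.13]
[-0.0357 -0.0158]
```

{"method": "play_rows", "body": {
  "steps": [
    {"claw":255,"dp":[-0.0015,-0.003,0.02],"angular":[0,0,0]},
    {"claw":255,"dp":[0,0,0.035],"angular":[0,0,0]},
    {"claw":255,"dp":[0,0,0.035],"angular":[0,0,0]},
    {"claw":255,"dp":[0,0,0.026],"angular":[0,0,0]},
    {"claw":255,"dp":[0,0,0],"angular":[0,0,0]},
    {"claw":255,"dp":[0,0,0],"angular":[0,0,0]},
    {"claw":120,"dp":[0,0,0],"angular":[0,0,0]},
    {"claw":120,"dp":[0,0,0],"angular":[0,0,0]}
  ]
}}

```text
clock: 33.87
tcp_pos: [0.518, 0.0364, 0.0665]
orientation: [0.001, 0.106, 0.994, -0.0]
wrist_force: [0.1, -0.5, 0.6]
finger_gap: 0.0448
```

{"method": "play_rows", "body": {
  "steps": [
    {"claw":120,"dp":[0,0,0],"angular":[0,0,0]},
    {"claw":120,"dp":[0,0,-0.04],"angular":[0,0,0]},
    {"claw":120,"dp":[0,0,-0.04],"angular":[0,0,0]},
    {"claw":120,"dp":[0,0,-0.04],"angular":[0,0,0]},
    {"claw":90,"dp":[-0.0166,-0.0313,0],"angular":[0,0,0]},
    {"claw":90,"dp":[-0.0166,-0.0313,0],"angular":[0,0,0]},
    {"claw":90,"dp":[-0.0166,-0.0313,0],"angular":[0,0,0]},
    {"claw":90,"dp":[-0.0166,-0.0313,0],"angular":[0,0,0]}
  ]
}}

```text
clock: 34.53
tcp_pos: [0.5566, -0.1004, 0.187]
orientation: [0.001, 0.105, 0.994, -0.0]
wrist_force: [1.6, 0.6, -0.2]
finger_gap: 0.0555
```

{"method": "play_rows", "body": {
  "steps": [
    {"claw":90,"dp":[-0.0166,-0.0313,0],"angular":[0,0,0]},
    {"claw":90,"dp":[-0.0166,-0.0313,0],"angular":[0,0,0]},
    {"claw":90,"dp":[-0.0166,-0.0313,0],"angular":[0,0,0]},
    {"claw":90,"dp":[-0.0166,-0.0313,0],"angular":[0,0,0]},
    {"claw":90,"dp":[-0.0166,-0.0313,0],"angular":[0,0,0]},
    {"claw":90,"dp":[-0.0166,-0.0313,0],"angular":[0,0,0]},
    {"claw":90,"dp":[0,0,0],"angular":[0,0,0]},
    {"claw":90,"dp":[0,0,0],"angular":[0,0,0]}
  ]
}}

```text
clock: 35.2
tcp_pos: [0.6138, -0.3058, 0.1849]
orientation: [0.0, 0.107, 0.994, -0.0]
wrist_force: [-0.3, 0.5, -0.5]
finger_gap: 0.0553
```

```bash
python3 -c "
from h import *
look()"
```

```text
t 35.2 tcp [ 0.6138 -0.3058  0.1849] psi 167.72 zt [ 0. -0. -1.] gap 0.0553 F [-0.3  0.5 -0.5] j [-0.58  0.55  0.32  1.35 -0.   -0.36]
tcp mill [ 0.1325 -0.3338]
[472.0, 71.0] [ 0.0216 -0.1503] [0.024 0.012 0.016] dp 0.1109 0.1835
[159.0, 95.0] [ 0.0425 -0.4523] [0.03  0.029 0.01 ] dp 0.09 -0.1185
[282.0, 184.0] [ 0.1318 -0.3318] [0.029 0.029 0.01 ] dp 0.0007 0.002
pot: floor px 747 media px 323 med [np.float64(-0.01), np.float64(0.008)] zmax 0.055
```

{"method": "play_rows", "body": {
  "steps": [
    {"claw":90,"dp":[0.0007,0.001,0.03],"angular":[0,0,0]},
    {"claw":90,"dp":[0,0,0.04],"angular":[0,0,0]},
    {"claw":90,"dp":[0,0,0.04],"angular":[0,0,0]},
    {"claw":90,"dp":[0,0,0.04],"angular":[0,0,0]},
    {"claw":90,"dp":[0,0,0.03],"angular":[0,0,0]},
    {"claw":90,"dp":[0,0,0.0155],"angular":[0,0,0]},
    {"claw":90,"dp":[0,0,0],"angular":[0,0,0]},
    {"claw":90,"dp":[0,0,0],"angular":[0,0,0]}
  ]
}}

```text
clock: 35.97
tcp_pos: [0.6129, -0.3007, -0.0103]
orientation: [-0.001, 0.105, 0.995, 0.0]
wrist_force: [-0.2, -0.1, -0.6]
finger_gap: 0.0553
```

{"method": "play_rows", "body": {
  "steps": [
    {"claw":255,"dp":[0,0,0],"angular":[0,0,0]},
    {"claw":255,"dp":[0,0,0],"angular":[0,0,0]},
    {"claw":255,"dp":[0,0,0],"angular":[0,0,0]},
    {"claw":255,"dp":[0,0,0],"angular":[0,0,0]},
    {"claw":255,"dp":[0,0,0],"angular":[0,0,0]},
    {"claw":255,"dp":[0,0,-0.02],"angular":[0,0,0]},
    {"claw":255,"dp":[0,0,-0.04],"angular":[0,0,0]},
    {"claw":255,"dp":[0,0,-0.04],"angular":[0,0,0]}
  ]
}}

```text
clock: 36.63
tcp_pos: [0.6121, -0.3017, 0.0898]
orientation: [-0.001, 0.105, 0.994, 0.001]
wrist_force: [0.1, 0.7, -0.6]
finger_gap: 0.0286
```

{"method": "play_rows", "body": {
  "steps": [
    {"claw":255,"dp":[0,0,-0.04],"angular":[0,0,0]},
    {"claw":255,"dp":[0,0,-0.04],"angular":[0,0,0]},
    {"claw":255,"dp":[0.026,0.03,-0.012],"angular":[0,0,0]},
    {"claw":255,"dp":[0.026,0.03,0],"angular":[0,0,0]},
    {"claw":255,"dp":[0.026,0.03,0],"angular":[0,0,0]},
    {"claw":255,"dp":[0.026,0.03,0],"angular":[0,0,0]},
    {"claw":255,"dp":[0.005,0.0352,0],"angular":[0,0,0]},
    {"claw":255,"dp":[0.005,0.0352,0],"angular":[0,0,0]}
  ]
}}

```text
clock: 37.3
tcp_pos: [0.5407, -0.0911, 0.1831]
orientation: [0.001, 0.106, 0.994, -0.0]
wrist_force: [1.1, -0.3, 0.3]
finger_gap: 0.0286
```

{"method": "play_rows", "body": {
  "steps": [
    {"claw":255,"dp":[0.005,0.0352,0],"angular":[0,0,0]},
    {"claw":255,"dp":[0.005,0.0352,0],"angular":[0,0,0]},
    {"claw":255,"dp":[0.005,0.0352,0],"angular":[0,0,0]},
    {"claw":255,"dp":[0,0,0],"angular":[0,0,0]},
    {"claw":255,"dp":[0,0,0],"angular":[0,0,0]},
    {"claw":255,"dp":[0,0,0],"angular":[0,0,0]},
    {"claw":255,"dp":[0,0,0],"angular":[0,0,0]},
    {"claw":255,"dp":[0,0,0],"angular":[0,0,0]}
  ]
}}

```text
clock: 37.97
tcp_pos: [0.5495, 0.0127, 0.1818]
orientation: [0.0, 0.106, 0.994, -0.0]
wrist_force: [0.1, 0.1, -0.4]
finger_gap: 0.0287
```

```bash
python3 -c "
from h import *
show();print(mill(env.get_state()['tcp_pos']))"
```

```text
t 37.97 tcp [0.5495 0.0127 0.1818] psi 167.78 zt [ 0. -0. -1.] gap 0.0287 F [ 0.1  0.1 -0.4] j [-0.12  0.28 -0.09  1.2  -0.    0.09]
[ 0.0024 -0.036 ]
```

{"method": "play_rows", "body": {
  "steps": [
    {"claw":255,"dp":[-0.002,0,0.02],"angular":[0,0,0]},
    {"claw":255,"dp":[0,0,0.035],"angular":[0,0,0]},
    {"claw":255,"dp":[0,0,0.035],"angular":[0,0,0]},
    {"claw":255,"dp":[0,0,0.026],"angular":[0,0,0]},
    {"claw":255,"dp":[0,0,0],"angular":[0,0,0]},
    {"claw":255,"dp":[0,0,0],"angular":[0,0,0]},
    {"claw":120,"dp":[0,0,0],"angular":[0,0,0]},
    {"claw":120,"dp":[0,0,0],"angular":[0,0,0]}
  ]
}}

```text
clock: 38.63
tcp_pos: [0.5525, 0.013, 0.0675]
orientation: [0.001, 0.106, 0.994, -0.0]
wrist_force: [0.9, 0.1, 1.0]
finger_gap: 0.045
```

{"method": "play_rows", "body": {
  "steps": [
    {"claw":120,"dp":[0,0,0],"angular":[0,0,0]},
    {"claw":120,"dp":[0,0,-0.04],"angular":[0,0,0]},
    {"claw":120,"dp":[0,0,-0.04],"angular":[0,0,0]},
    {"claw":120,"dp":[0,0,-0.04],"angular":[0,0,0]},
    {"claw":120,"dp":[0.03,0,-0.025],"angular":[0,0,0]},
    {"claw":120,"dp":[0.03,0,-0.025],"angular":[0,0,0]},
    {"claw":120,"dp":[0.03,0,-0.025],"angular":[0,0,0]},
    {"claw":120,"dp":[0.03,0,-0.025],"angular":[0,0,0]}
  ]
}}

```text
clock: 39.3
tcp_pos: [0.4327, 0.039, 0.2879]
orientation: [0.001, 0.105, 0.994, -0.0]
wrist_force: [-0.2, -0.3, 0.2]
finger_gap: 0.0455
```

```bash
python3 -c "
from h import *
look()
im,d,c,W=grab('wrist');save('w8',im)"
```

```text
t 39.3 tcp [0.4327 0.039  0.2879] psi 167.89 zt [ 0.002 -0.    -1.   ] gap 0.0455 F [-0.2 -0.3  0.2] j [-0.1   0.02 -0.13  1.41 -0.    0.12]
tcp mill [-0.1173 -0.0349]
pot: floor px 666 media px 401 med [np.float64(-0.008), np.float64(-0.0)] zmax 0.055
```

View pics/w8.png

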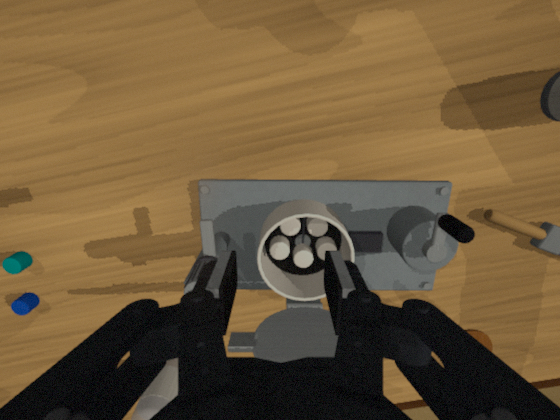

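All five whites stand in the pot (278-327, 225-257), and blue and turquoise are still on the bench. Next I turn the jaws back, go over the upright bar and shut the cover.

{"method": "play_rows", "body": {
  "steps": [
    {"claw":140,"dp":[0,0,0],"angular":[0,0,7]},
    {"claw":140,"dp":[0,0,0],"angular":[0,0,7]},
    {"claw":140,"dp":[0,0,0],"angular":[0,0,7]},
    {"claw":140,"dp":[0,0,0],"angular":[0,0,7]},
    {"claw":140,"dp":[0,0,0],"angular":[0,0,7]},
    {"claw":140,"dp":[0,0,0],"angular":[0,0,7]},
    {"claw":140,"dp":[0,0,0],"angular":[0,0,7]},
    {"claw":140,"dp":[0,0,0],"angular":[0,0,7]}
  ],
  "force": 40
}}

```text
clock: 40.12
tcp_pos: [0.4347, 0.0385, 0.2847]
orientation: [-0.0, 0.563, 0.827, -0.0]
wrist_force: [-0.2, -0.8, 0.4]
finger_gap: 0.0387
```

{"method": "play_rows", "body": {
  "steps": [
    {"claw":140,"dp":[0,0,0],"angular":[0,0,7]},
    {"claw":140,"dp":[0,0,0],"angular":[0,0,7]},
    {"claw":140,"dp":[0,0,0],"angular":[0,0,7]},
    {"claw":140,"dp":[0,0,0],"angular":[0,0,7]},
    {"claw":140,"dp":[0,0,-0.01],"angular":[0,0,6]},
    {"claw":140,"dp":[0.0069,0.0356,0],"angular":[0,0,0]},
    {"claw":140,"dp":[0.0069,0.0356,0],"angular":[0,0,0]},
    {"claw":140,"dp":[0.0069,0.0356,0],"angular":[0,0,0]}
  ]
}}

```text
clock: 40.78
tcp_pos: [0.5449, 0.0364, 0.2952]
orientation: [0.001, 0.778, 0.629, 0.0]
wrist_force: [0.9, -1.1, 1.7]
finger_gap: 0.0386
```

{"method": "play_rows", "body": {
  "steps": [
    {"claw":140,"dp":[0.0069,0.0356,0],"angular":[0,0,0]},
    {"claw":140,"dp":[0.0069,0.0356,0],"angular":[0,0,0]},
    {"claw":140,"dp":[0,0,0],"angular":[0,0,0]},
    {"claw":140,"dp":[0,0,0],"angular":[0,0,0]},
    {"claw":140,"dp":[0,0,0],"angular":[0,0,0]},
    {"claw":140,"dp":[0,0,0],"angular":[0,0,0]},
    {"claw":140,"dp":[0,0,0],"angular":[0,0,0]},
    {"claw":140,"dp":[0,0,0],"angular":[0,0,0]}
  ]
}}

```text
clock: 41.45
tcp_pos: [0.6145, 0.0353, 0.2969]
orientation: [0.001, 0.778, 0.629, 0.001]
wrist_force: [-0.7, -0.3, 0.1]
finger_gap: 0.0385
```

Run:
```python
from h import *
show();print(mill(env.get_state()['tcp_pos']))
im,d,c,W=grab("wrist");P=cloud(d,c,W).reshape(-1,3)
a=(P[:,:2]-O)@XM;b=(P[:,:2]-O)@YM
m=(P[:,2]>.255)&(P[:,2]<.285)&(abs(b)<.05)&(abs(a-.06)<.05)
print(m.sum(),a[m].mean() if m.any() else"",a[m].min(),a[m].max(),b[m].min(),b[m].max(),P[m,2].max())
```

```text
t 41.45 tcp [0.6145 0.0353 0.2969] psi 77.9 zt [ 0.002 -0.    -1.   ] gap 0.0385 F [-0.7 -0.3  0.1] j [-0.07  0.39  0.35  1.53 -0.    1.71]
[ 0.0613 -0.0002]
1713 0.06209132486603476 0.05716158409913245 0.06775235287255718 -0.03779547646704243 0.03919736225312883 0.27305021994976736
```

The bar is under the jaws (a = 0.062, z = 0.268).

{"method": "play_rows", "body": {
  "steps": [
    {"claw":140,"dp":[0,0.0008,0.02],"angular":[0,0,0]},
    {"claw":140,"dp":[0,0,0.025],"angular":[0,0,0]},
    {"claw":140,"dp":[0,0,0.0165],"angular":[0,0,0]},
    {"claw":140,"dp":[0,0,0],"angular":[0,0,0]},
    {"claw":255,"dp":[0,0,0],"angular":[0,0,0]},
    {"claw":255,"dp":[0,0,0],"angular":[0,0,0]},
    {"claw":255,"dp":[0,0,0],"angular":[0,0,0]},
    {"claw":255,"dp":[0,0,0],"angular":[0,0,0]}
  ]
}}

```text
clock: 42.17
tcp_pos: [0.6166, 0.035, 0.2361]
orientation: [0.001, 0.778, 0.629, 0.001]
wrist_force: [-1.5, -0.5, 4.8]
finger_gap: 0.0085
```

{"method": "play_rows", "body": {
  "steps": [
    {"claw":255,"dp":[0,0,0],"angular":[0,0,0]},
    {"claw":255,"dp":[0,-0.0114,0.0012],"angular":[0,0,0]},
    {"claw":255,"dp":[0,-0.0113,0.0019],"angular":[0,0,0]},
    {"claw":255,"dp":[0,-0.0111,0.0026],"angular":[0,0,0]},
    {"claw":255,"dp":[0,-0.011,0.0033],"angular":[0,0,0]},
    {"claw":255,"dp":[0,-0.0107,0.0039],"angular":[0,0,0]},
    {"claw":255,"dp":[0,-0.0105,0.0046],"angular":[0,0,0]},
    {"claw":255,"dp":[0,-0.0102,0.0053],"angular":[0,0,0]}
  ]
}}

```text
clock: 42.83
tcp_pos: [0.5429, 0.0512, 0.2137]
orientation: [0.002, 0.778, 0.629, 0.002]
wrist_force: [-0.5, 1.1, 8.3]
finger_gap: 0.0083
```

```bash
python3 -c "
from h import *
show();print(mill(env.get_state()['tcp_pos']))"
```

```text
t 42.83 tcp [0.5429 0.0512 0.2137] psi 77.9 zt [ 0.006  0.    -1.   ] gap 0.0083 F [-0.5  1.1  8.3] j [-0.05  0.25 -0.05  1.27  0.    1.73]
[-0.0121  0.0003]
```

{"method": "play_rows", "body": {
  "steps": [
    {"claw":255,"dp":[0,-0.0098,0.0059],"angular":[0,0,0]},
    {"claw":255,"dp":[0,-0.0094,0.0065],"angular":[0,0,0]},
    {"claw":255,"dp":[0,-0.009,0.0071],"angular":[0,0,0]},
    {"claw":255,"dp":[0,-0.0085,0.0076],"angular":[0,0,0]},
    {"claw":255,"dp":[0,-0.0081,0.0081],"angular":[0,0,0]},
    {"claw":255,"dp":[0,-0.0075,0.0086],"angular":[0,0,0]},
    {"claw":255,"dp":[0,-0.007,0.0091],"angular":[0,0,0]},
    {"claw":255,"dp":[0,-0.0064,0.0095],"angular":[0,0,0]}
  ]
}}

```text
clock: 43.5
tcp_pos: [0.4764, 0.0658, 0.1498]
orientation: [-0.0, 0.778, 0.629, 0.001]
wrist_force: [-4.1, 3.5, 5.4]
finger_gap: 0.0081
```

{"method": "play_rows", "body": {
  "steps": [
    {"claw":255,"dp":[0,-0.0058,0.0099],"angular":[0,0,0]},
    {"claw":255,"dp":[0,-0.0052,0.0102],"angular":[0,0,0]},
    {"claw":255,"dp":[0,-0.0045,0.0105],"angular":[0,0,0]},
    {"claw":255,"dp":[0,-0.0039,0.0108],"angular":[0,0,0]},
    {"claw":255,"dp":[0,-0.0032,0.011],"angular":[0,0,0]},
    {"claw":255,"dp":[0,-0.0025,0.0112],"angular":[0,0,0]},
    {"claw":255,"dp":[0,0,0],"angular":[0,0,0]},
    {"claw":255,"dp":[0,0,0],"angular":[0,0,0]}
  ]
}}

```text
clock: 44.17
tcp_pos: [0.4504, 0.0714, 0.0844]
orientation: [-0.002, 0.777, 0.629, -0.001]
wrist_force: [-5.6, 4.9, -0.1]
finger_gap: 0.0085
```

```bash
python3 -c "
from h import *
show();print(mill(env.get_state()['tcp_pos']))"
```

```text
t 44.17 tcp [0.4504 0.0714 0.0844] psi 77.95 zt [-0.004  0.003 -1.   ] gap 0.0085 F [-5.6  4.9 -0.1] j [-0.02  0.18 -0.48  0.92  0.    1.76]
[-0.1068  0.0005]
```

{"method": "play_rows", "body": {
  "steps": [
    {"claw":255,"dp":[0,-0.0018,0.0113],"angular":[0,0,0]},
    {"claw":255,"dp":[0,-0.0011,0.0114],"angular":[0,0,0]},
    {"claw":255,"dp":[0,-0.0004,0.01],"angular":[0,0,0]},
    {"claw":255,"dp":[0,0,0.004],"angular":[0,0,0]},
    {"claw":255,"dp":[0,0,0.002],"angular":[0,0,0]},
    {"claw":255,"dp":[0,0,0],"angular":[0,0,0]},
    {"claw":255,"dp":[0,0,0],"angular":[0,0,0]},
    {"claw":255,"dp":[0,0,0],"angular":[0,0,0]}
  ]
}}

```text
clock: 44.83
tcp_pos: [0.4467, 0.0723, 0.0463]
orientation: [-0.003, 0.777, 0.629, -0.001]
wrist_force: [-7.5, 5.6, 4.4]
finger_gap: 0.0086
```

Run:
```python
from h import *
show();print(mill(env.get_state()['tcp_pos']))
im,d,c,W=grab("wrist");P=cloud(d,c,W).reshape(-1,3)
a=(P[:,:2]-O)@XM;b=(P[:,:2]-O)@YM
for lo in np.arange(-.12,.08,.02):
    m=(P[:,2]>.075)&(P[:,2]<.13)&(b>-.03)&(b<.06)&(a>lo)&(a<lo+.02);print(round(lo,2),m.sum(),np.median(P[m,2]).round(4) if m.any() else"")
```

```text
t 44.83 tcp [0.4467 0.0723 0.0463] psi 77.95 zt [-0.005  0.003 -1.   ] gap 0.0086 F [-7.5  5.6  4.4] j [-0.02  0.21 -0.54  0.82  0.    1.76]
[-0.1106  0.0006]
-0.12 6367 0.0885
-0.1 4386 0.1096
-0.08 6543 0.1151
-0.06 7026 0.0878
-0.04 9574 0.0902
-0.02 9170 0.0904
0.0 2282 0.0905
0.02 0 
0.04 0 
0.06 0
```

The cover is flat again (0.088-0.0905, as at the start). I'll release it, move over the collar and turn to psi 108.5°.

{"method": "play_rows", "body": {
  "steps": [
    {"claw":140,"dp":[0,0,0],"angular":[0,0,0]},
    {"claw":140,"dp":[0,0,0],"angular":[0,0,0]},
    {"claw":140,"dp":[0,0,0],"angular":[0,0,0]},
    {"claw":140,"dp":[0,0,-0.03],"angular":[0,0,0]},
    {"claw":140,"dp":[0,0,-0.04],"angular":[0,0,0]},
    {"claw":140,"dp":[0,0,-0.04],"angular":[0,0,0]},
    {"claw":140,"dp":[0,0,-0.04],"angular":[0,0,0]},
    {"claw":0,"dp":[0,0,0],"angular":[0,0,0]}
  ]
}}

```text
clock: 45.55
tcp_pos: [0.4545, 0.0705, 0.2047]
orientation: [0.005, 0.778, 0.629, 0.005]
wrist_force: [1.1, -0.9, 1.0]
finger_gap: 0.0493
```

{"method": "play_rows", "body": {
  "steps": [
    {"claw":0,"dp":[-0.0251,0.0221,0],"angular":[0,0,0]},
    {"claw":0,"dp":[-0.0251,0.0221,0],"angular":[0,0,0]},
    {"claw":0,"dp":[-0.0251,0.0221,0],"angular":[0,0,0]},
    {"claw":0,"dp":[-0.0251,0.0221,0],"angular":[0,0,0]},
    {"claw":0,"dp":[-0.0251,0.0221,0],"angular":[0,0,0]},
    {"claw":0,"dp":[0,0,0],"angular":[0,0,-6.1]},
    {"claw":0,"dp":[0,0,0],"angular":[0,0,-6.1]},
    {"claw":0,"dp":[0,0,0],"angular":[0,0,-6.1]}
  ]
}}

```text
clock: 46.22
tcp_pos: [0.532, -0.0765, 0.1965]
orientation: [0.0, 0.667, 0.745, 0.0]
wrist_force: [0.1, 0.4, -0.2]
finger_gap: 0.0856
```

{"method": "play_rows", "body": {
  "steps": [
    {"claw":0,"dp":[0,0,0],"angular":[0,0,-6.1]},
    {"claw":0,"dp":[0,0,0],"angular":[0,0,-6.1]},
    {"claw":0,"dp":[0,0,0],"angular":[0,0,0]},
    {"claw":0,"dp":[0,0,0],"angular":[0,0,0]},
    {"claw":0,"dp":[0,0,0],"angular":[0,0,0]},
    {"claw":0,"dp":[0,0,0],"angular":[0,0,0]},
    {"claw":0,"dp":[0,0,0],"angular":[0,0,0]},
    {"claw":0,"dp":[0,0,0],"angular":[0,0,0]}
  ]
}}

```text
clock: 46.88
tcp_pos: [0.5313, -0.0751, 0.1966]
orientation: [0.0, 0.585, 0.811, -0.0]
wrist_force: [0.1, -0.2, -0.1]
finger_gap: 0.0854
```

Run:
```python
from h import *
show();print(mill(env.get_state()['tcp_pos']),delta([.5283,-.0738,.112]))
im,d,c,W=grab("scene");P=cloud(d,c,W).reshape(-1,3)
a=(P[:,:2]-O)@XM;b=(P[:,:2]-O)@YM
for lo in np.arange(-.06,.06,.02):
    m=(P[:,2]>.07)&(P[:,2]<.13)&(abs(b)<.04)&(a>lo)&(a<lo+.02);print(round(lo,2),m.sum(),np.median(P[m,2]).round(4) if m.any() else"")
```

```text
t 46.88 tcp [ 0.5313 -0.0751  0.1966] psi 108.36 zt [ 0. -0. -1.] gap 0.0854 F [ 0.1 -0.2 -0.1] j [-0.29  0.25 -0.1   1.23 -0.    0.96]
[ 0.0032 -0.1257] [ 0.0022 -0.0024  0.0846]
-0.06 82 0.0884
-0.04 100 0.0901
-0.02 100 0.0907
0.0 111 0.0907
0.02 118 0.0905
0.04 142 0.0883
```

{"method": "play_rows", "body": {
  "steps": [
    {"claw":0,"dp":[0.0022,-0.0024,0.02],"angular":[0,0,0]},
    {"claw":0,"dp":[0,0,0.03],"angular":[0,0,0]},
    {"claw":0,"dp":[0,0,0.025],"angular":[0,0,0]},
    {"claw":0,"dp":[0,0,0.0096],"angular":[0,0,0]},
    {"claw":0,"dp":[0,0,0],"angular":[0,0,0]},
    {"claw":0,"dp":[0,0,0],"angular":[0,0,0]},
    {"claw":255,"dp":[0,0,0],"angular":[0,0,0]},
    {"claw":255,"dp":[0,0,0],"angular":[0,0,0]}
  ],
  "force": 60
}}

```text
clock: 47.6
tcp_pos: [0.5296, -0.0742, 0.1137]
orientation: [0.002, 0.585, 0.811, 0.0]
wrist_force: [0.3, -0.2, 0.9]
finger_gap: 0.0641
```

{"method": "play_rows", "body": {
  "steps": [
    {"claw":255,"dp":[0,0,0],"angular":[0,0,0]},
    {"claw":255,"dp":[0,0,0],"angular":[0,0,0]},
    {"claw":255,"dp":[0,0,0],"angular":[0,0,0]},
    {"claw":255,"dp":[0,0,0],"angular":[0,0,0]},
    {"claw":255,"dp":[0,0,0],"angular":[0,0,0]},
    {"claw":255,"dp":[0,0,0],"angular":[0,0,0]},
    {"claw":255,"dp":[0,0,0],"angular":[0,0,0]},
    {"claw":255,"dp":[0,0,0],"angular":[0,0,0]}
  ]
}}

```text
clock: 48.27
tcp_pos: [0.5286, -0.0741, 0.1131]
orientation: [0.001, 0.585, 0.811, 0.0]
wrist_force: [-2.0, -0.2, 6.2]
finger_gap: 0.0307
```

{"method": "play_rows", "body": {
  "steps": [
    {"claw":255,"dp":[0,0,-0.004],"angular":[0,0,0]},
    {"claw":255,"dp":[0,0,-0.004],"angular":[0,0,0]},
    {"claw":255,"dp":[0,0,-0.004],"angular":[0,0,0]},
    {"claw":255,"dp":[0,0,-0.002],"angular":[0,0,0]},
    {"claw":255,"dp":[0,0,0],"angular":[0,0,0]},
    {"claw":255,"dp":[0,0,0],"angular":[0,0,0]},
    {"claw":255,"dp":[0,0,0],"angular":[0,0,0]},
    {"claw":255,"dp":[0,0,0],"angular":[0,0,0]}
  ]
}}

```text
clock: 48.93
tcp_pos: [0.5285, -0.0739, 0.1257]
orientation: [0.0, 0.585, 0.811, -0.0]
wrist_force: [4.7, -1.6, -9.5]
finger_gap: 0.0305
```

```bash
python3 -c "
from h import *
show()"
```

```text
t 48.93 tcp [ 0.5285 -0.0739  0.1257] psi 108.39 zt [ 0. -0. -1.] gap 0.0305 F [ 4.7 -1.6 -9.5] j [-0.29  0.28 -0.23  1.06 -0.    0.96]
```

{"method": "play_rows", "body": {
  "steps": [
    {"claw":255,"dp":[0,0,0],"angular":[0,0,3]},
    {"claw":255,"dp":[0,0,0],"angular":[0,0,6]},
    {"claw":255,"dp":[0,0,0],"angular":[0,0,6]},
    {"claw":255,"dp":[0,0,0],"angular":[0,0,6]},
    {"claw":255,"dp":[0,0,0],"angular":[0,0,6]},
    {"claw":255,"dp":[0,0,0],"angular":[0,0,6]},
    {"claw":255,"dp":[0,0,0],"angular":[0,0,6]},
    {"claw":255,"dp":[0,0,0],"angular":[0,0,6]}
  ]
}}

```text
clock: 49.6
tcp_pos: [0.5281, -0.074, 0.1257]
orientation: [0.0, 0.852, 0.523, -0.0]
wrist_force: [2.9, -2.5, -8.7]
finger_gap: 0.0303
```

{"method": "play_rows", "body": {
  "steps": [
    {"claw":255,"dp":[0,0,0],"angular":[0,0,6]},
    {"claw":255,"dp":[0,0,0],"angular":[0,0,6]},
    {"claw":255,"dp":[0,0,0],"angular":[0,0,6]},
    {"claw":255,"dp":[0,0,0],"angular":[0,0,6]},
    {"claw":255,"dp":[0,0,0],"angular":[0,0,6]},
    {"claw":255,"dp":[0,0,0],"angular":[0,0,6]},
    {"claw":255,"dp":[0,0,0],"angular":[0,0,6]},
    {"claw":255,"dp":[0,0,0],"angular":[0,0,2.5]}
  ]
}}

```text
clock: 50.27
tcp_pos: [0.5277, -0.0738, 0.1256]
orientation: [0.0, 0.987, 0.162, -0.001]
wrist_force: [3.3, -1.1, -8.6]
finger_gap: 0.0303
```

```bash
python3 -c "
from h import *
show();print(env.get_state()['ft_torque'])"
```

```text
t 50.27 tcp [ 0.5277 -0.0738  0.1256] psi 18.63 zt [-0.001 -0.    -1.   ] gap 0.0303 F [ 3.3 -1.1 -8.6] j [-0.29  0.28 -0.23  1.06 -0.    2.53]
[-0.49704316 -0.67622051  0.08884968]
```

{"method": "play_rows", "body": {
  "steps": [
    {"claw":255,"dp":[0,0,0.004],"angular":[0,0,0]},
    {"claw":255,"dp":[0,0,0.004],"angular":[0,0,0]},
    {"claw":255,"dp":[0,0,0.004],"angular":[0,0,0]},
    {"claw":255,"dp":[0,0,0.001],"angular":[0,0,0]},
    {"claw":255,"dp":[0,0,0],"angular":[0,0,0]},
    {"claw":255,"dp":[0,0,0],"angular":[0,0,0]},
    {"claw":0,"dp":[0,0,0],"angular":[0,0,0]},
    {"claw":0,"dp":[0,0,0],"angular":[0,0,0]}
  ]
}}

```text
clock: 50.93
tcp_pos: [0.5286, -0.0735, 0.1134]
orientation: [-0.0, 0.986, 0.164, 0.001]
wrist_force: [0.7, -0.2, -0.2]
finger_gap: 0.0539
```

{"method": "play_rows", "body": {
  "steps": [
    {"claw":0,"dp":[0,0,0],"angular":[0,0,0]},
    {"claw":0,"dp":[0,0,0],"angular":[0,0,0]},
    {"claw":0,"dp":[0,0,0],"angular":[0,0,0]},
    {"claw":0,"dp":[0,0,-0.02],"angular":[0,0,0]},
    {"claw":0,"dp":[0,0,-0.03],"angular":[0,0,0]},
    {"claw":0,"dp":[0,0,-0.03],"angular":[0,0,0]},
    {"claw":0,"dp":[0,0,-0.03],"angular":[0,0,0]},
    {"claw":0,"dp":[0,0,-0.03],"angular":[0,0,0]}
  ]
}}

```text
clock: 51.6
tcp_pos: [0.528, -0.0736, 0.2544]
orientation: [-0.0, 0.986, 0.164, 0.0]
wrist_force: [1.2, -1.3, 0.5]
finger_gap: 0.0855
```

Run:
```python
from h import *
show()
im,d,c,W=grab("wrist");P=cloud(d,c,W).reshape(-1,3);im,d,c,W=grab("scene");Q=cloud(d,c,W).reshape(-1,3)
for X in(P,Q):
    a=(X[:,:2]-O)@XM;b=(X[:,:2]-O)@YM
    k=(np.hypot(a,b+.125)<.015)&(X[:,2]>.14)&(X[:,2]<.185);print("collar top",k.sum(),np.percentile(X[k,2],95) if k.any() else"")
    h=(X[:,2]>.135)&(X[:,2]<.155)&(np.hypot(a+.02,b-.165)<.07);print("handle",h.sum(),a[h].mean() if h.any() else"",b[h].mean() if h.any() else"")
    arm=(X[:,2]>.092)&(X[:,2]<.102)&(abs(b+.085)<.02)&(abs(a)<.012);print("arm px on +y side",arm.sum())
save("s9",cv2.resize(im[160:290,170:370],None,fx=3.5,fy=3.5,interpolation=cv2.INTER_CUBIC))
```

```text
t 51.6 tcp [ 0.528  -0.0736  0.2544] psi 18.9 zt [ 0.  0. -1.] gap 0.0855 F [ 1.2 -1.3  0.5] j [-0.29  0.22  0.02  1.36  0.    2.52]
collar top 910 0.16231340522828908
handle 0  
arm px on +y side 611
collar top 53 0.1623516618620404
handle 34 -0.05779589442208056 0.1625013503345384
arm px on +y side 59
```

View pics/s9.png

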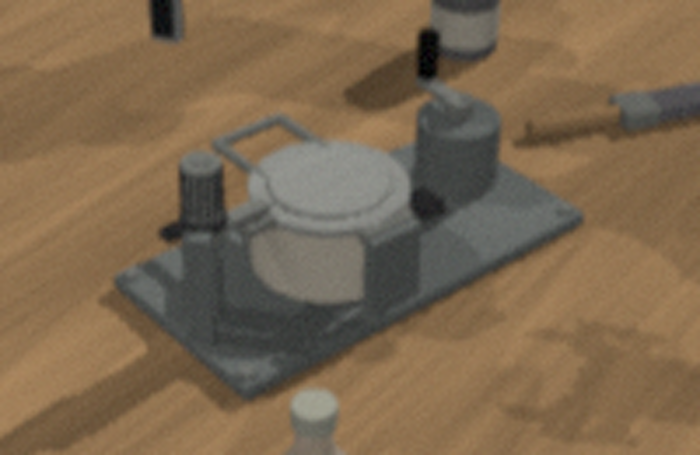

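The latch arm is over the lug at (250,215), the collar top is at its home height (0.162) and the cover is shut. Now the crank: turn the jaws and go over the handle at about mill (-0.063, 0.166).

{"method": "play_rows", "body": {
  "steps": [
    {"claw":90,"dp":[0,0,0],"angular":[0,0,-6.6]},
    {"claw":90,"dp":[0,0,0],"angular":[0,0,-6.6]},
    {"claw":90,"dp":[0,0,0],"angular":[0,0,-6.6]},
    {"claw":90,"dp":[0,0,0],"angular":[0,0,-6.6]},
    {"claw":90,"dp":[0,0,0],"angular":[0,0,-6.6]},
    {"claw":90,"dp":[0,0,0],"angular":[0,0,-6.6]},
    {"claw":90,"dp":[0,0,0],"angular":[0,0,-6.6]},
    {"claw":90,"dp":[0,0,0],"angular":[0,0,-6.6]}
  ],
  "force": 40
}}

```text
clock: 52.37
tcp_pos: [0.528, -0.0737, 0.2522]
orientation: [-0.0, 0.809, 0.588, -0.0]
wrist_force: [0.8, 0.8, -0.6]
finger_gap: 0.0552
```

{"method": "play_rows", "body": {
  "steps": [
    {"claw":90,"dp":[0,0,0],"angular":[0,0,-6.2]},
    {"claw":90,"dp":[0.0364,-0.0079,0],"angular":[0,0,0]},
    {"claw":90,"dp":[0.0364,-0.0079,0],"angular":[0,0,0]},
    {"claw":90,"dp":[0.0364,-0.0079,0],"angular":[0,0,0]},
    {"claw":90,"dp":[0.0364,-0.0079,0],"angular":[0,0,0]},
    {"claw":90,"dp":[0.0364,-0.0079,0],"angular":[0,0,0]},
    {"claw":90,"dp":[0.0364,-0.0079,0],"angular":[0,0,0]},
    {"claw":90,"dp":[0.0364,-0.0079,0],"angular":[0,0,0]}
  ]
}}

```text
clock: 53.03
tcp_pos: [0.5271, 0.1887, 0.2523]
orientation: [-0.0, 0.778, 0.629, -0.0]
wrist_force: [0.5, -0.7, 0.2]
finger_gap: 0.055
```

{"method": "play_rows", "body": {
  "steps": [
    {"claw":90,"dp":[0.0364,-0.0079,0],"angular":[0,0,0]},
    {"claw":90,"dp":[0,0,0],"angular":[0,0,0]},
    {"claw":90,"dp":[0,0,0],"angular":[0,0,0]},
    {"claw":90,"dp":[0,0,0],"angular":[0,0,0]},
    {"claw":90,"dp":[0,0,0],"angular":[0,0,0]},
    {"claw":90,"dp":[0,0,0],"angular":[0,0,0]},
    {"claw":90,"dp":[0,0,0],"angular":[0,0,0]},
    {"claw":90,"dp":[0,0,0],"angular":[0,0,0]}
  ]
}}

```text
clock: 53.7
tcp_pos: [0.5278, 0.2231, 0.2531]
orientation: [0.0, 0.778, 0.628, 0.0]
wrist_force: [-0.3, -0.2, 0.2]
finger_gap: 0.0552
```

Run:
```python
from h import *
show();t=mill(env.get_state()['tcp_pos']);print(t)
im,d,c,W=grab("wrist");P=cloud(d,c,W).reshape(-1,3)
a=(P[:,:2]-O)@XM;b=(P[:,:2]-O)@YM
h=(P[:,2]>.14)&(P[:,2]<.152)&(np.hypot(a+.02,b-.165)<.08)
print("handle",h.sum(),a[h].min(),a[h].max(),b[h].min(),b[h].max())
q=np.array([(a[h].min()+a[h].max())/2,(b[h].min()+b[h].max())/2]);print(q,"dp",q[1]-t[1],q[0]-t[0],"rel axis",q-[-.02,.165])
# drum top
k=(P[:,2]>.07)&(P[:,2]<.088)&(np.hypot(a+.02,b-.165)<.06);print("drum",k.sum(),a[k].min(),a[k].max(),b[k].min(),b[k].max(),np.median(P[k,2]))
r=.045;ph=np.radians(np.arange(0,361,15))
da=np.diff(-r*np.cos(ph))*1000;db=np.diff(r*np.sin(ph))*1000
print(" ".join(f"[{y:.1f},{x:.1f}]" for x,y in zip(da,db)))
```

```text
t 53.7 tcp [0.5278 0.2231 0.2531] psi 77.79 zt [ 0. -0. -1.] gap 0.0552 F [-0.3 -0.2  0.2] j [ 0.26  0.3   0.12  1.38 -0.    2.04]
[-0.0632  0.1651]
handle 365 -0.07334757633715004 -0.05416884312008951 0.15769116299413166 0.17621426908460486
[-0.06375821  0.16695272] dp 0.001852716039368263 -0.0005582097286197657 rel axis [-0.04375821  0.00195272]
drum 2676 -0.05557959628711146 0.019130880151786146 0.12835628503040178 0.2028765560072334 0.08057456348915398
[11.6,1.5] [10.9,4.5] [9.3,7.2] [7.2,9.3] [4.5,10.9] [1.5,11.6] [-1.5,11.6] [-4.5,10.9] [-7.2,9.3] [-9.3,7.2] [-10.9,4.5] [-11.6,1.5] [-11.6,-1.5] [-10.9,-4.5] [-9.3,-7.2] [-7.2,-9.3] [-4.5,-10.9] [-1.5,-11.6] [1.5,-11.6] [4.5,-10.9] [7.2,-9.3] [9.3,-7.2] [10.9,-4.5] [11.6,-1.5]
```

The handle is at rel. axis (-0.044, +0.002), so the start is crank ≈ 0. I'll go down and grip it.

{"method": "play_rows", "body": {
  "steps": [
    {"claw":90,"dp":[0.0018,-0.0005,0.025],"angular":[0,0,0]},
    {"claw":90,"dp":[0,0,0.035],"angular":[0,0,0]},
    {"claw":90,"dp":[0,0,0.035],"angular":[0,0,0]},
    {"claw":90,"dp":[0,0,0.035],"angular":[0,0,0]},
    {"claw":90,"dp":[0,0,0.02],"angular":[0,0,0]},
    {"claw":90,"dp":[0,0,0.007],"angular":[0,0,0]},
    {"claw":90,"dp":[0,0,0],"angular":[0,0,0]},
    {"claw":90,"dp":[0,0,0],"angular":[0,0,0]}
  ]
}}

```text
clock: 54.42
tcp_pos: [0.5281, 0.2259, 0.0969]
orientation: [0.0, 0.778, 0.628, 0.0]
wrist_force: [0.3, -0.1, 0.2]
finger_gap: 0.0555
```

{"method": "play_rows", "body": {
  "steps": [
    {"claw":255,"dp":[0,0,0],"angular":[0,0,0]},
    {"claw":255,"dp":[0,0,0],"angular":[0,0,0]},
    {"claw":255,"dp":[0,0,0],"angular":[0,0,0]},
    {"claw":255,"dp":[0,0,0],"angular":[0,0,0]},
    {"claw":255,"dp":[0,0,0],"angular":[0,0,0]},
    {"claw":255,"dp":[0,0,0],"angular":[0,0,0]},
    {"claw":255,"dp":[0,0,0],"angular":[0,0,0]},
    {"claw":255,"dp":[0,0,0],"angular":[0,0,0]}
  ]
}}

```text
clock: 55.08
tcp_pos: [0.5279, 0.2265, 0.0978]
orientation: [0.0, 0.778, 0.629, 0.001]
wrist_force: [-1.9, -0.6, 5.9]
finger_gap: 0.0186
```

{"method": "play_rows", "body": {
  "steps": [
    {"claw":255,"dp":[0.0116,0.0015,0],"angular":[0,0,0]},
    {"claw":255,"dp":[0.0109,0.0045,0],"angular":[0,0,0]},
    {"claw":255,"dp":[0.0093,0.0072,0],"angular":[0,0,0]},
    {"claw":255,"dp":[0.0072,0.0093,0],"angular":[0,0,0]},
    {"claw":255,"dp":[0.0045,0.0109,0],"angular":[0,0,0]},
    {"claw":255,"dp":[0.0015,0.0116,0],"angular":[0,0,0]},
    {"claw":255,"dp":[-0.0015,0.0116,0],"angular":[0,0,0]},
    {"claw":255,"dp":[-0.0045,0.0109,0],"angular":[0,0,0]}
  ]
}}

```text
clock: 55.75
tcp_pos: [0.6013, 0.2499, 0.0977]
orientation: [0.0, 0.777, 0.629, -0.0]
wrist_force: [-8.1, -2.7, 7.2]
finger_gap: 0.019
```

```bash
python3 -c "
from h import *
show();print(mill(env.get_state()['tcp_pos'])-np.array([-.0185,.1655]))"
```

```text
t 55.75 tcp [0.6013 0.2499 0.0977] psi 77.94 zt [-0.001 -0.001 -1.   ] gap 0.019 F [-8.1 -2.7  7.2] j [ 0.27  0.51  0.05  1.11 -0.    2.05]
[0.0215 0.0413]
```

The handle is following (radius about 46 mm, 120° done).

{"method": "play_rows", "body": {
  "steps": [
    {"claw":255,"dp":[-0.0072,0.0093,0],"angular":[0,0,0]},
    {"claw":255,"dp":[-0.0093,0.0072,0],"angular":[0,0,0]},
    {"claw":255,"dp":[-0.0109,0.0045,0],"angular":[0,0,0]},
    {"claw":255,"dp":[-0.0116,0.0015,0],"angular":[0,0,0]},
    {"claw":255,"dp":[-0.0116,-0.0015,0],"angular":[0,0,0]},
    {"claw":255,"dp":[-0.0109,-0.0045,0],"angular":[0,0,0]},
    {"claw":255,"dp":[-0.0093,-0.0072,0],"angular":[0,0,0]},
    {"claw":255,"dp":[-0.0072,-0.0093,0],"angular":[0,0,0]}
  ]
}}

```text
clock: 56.42
tcp_pos: [0.5877, 0.1736, 0.0979]
orientation: [0.001, 0.778, 0.628, 0.003]
wrist_force: [3.6, 2.6, 1.7]
finger_gap: 0.0193
```

{"method": "play_rows", "body": {
  "steps": [
    {"claw":255,"dp":[-0.0045,-0.0109,0],"angular":[0,0,0]},
    {"claw":255,"dp":[-0.0015,-0.0116,0],"angular":[0,0,0]},
    {"claw":255,"dp":[0.0015,-0.0116,0],"angular":[0,0,0]},
    {"claw":255,"dp":[0.0045,-0.0109,0],"angular":[0,0,0]},
    {"claw":255,"dp":[0.0072,-0.0093,0],"angular":[0,0,0]},
    {"claw":255,"dp":[0.0093,-0.0072,0],"angular":[0,0,0]},
    {"claw":255,"dp":[0.0109,-0.0045,0],"angular":[0,0,0]},
    {"claw":255,"dp":[0.0116,-0.0015,0],"angular":[0,0,0]}
  ]
}}

```text
clock: 57.08
tcp_pos: [0.5276, 0.2255, 0.0978]
orientation: [0.001, 0.778, 0.628, 0.0]
wrist_force: [2.0, -4.7, 5.4]
finger_gap: 0.0189
```

```bash
python3 -c "
from h import *
show();print(mill(env.get_state()['tcp_pos'])-np.array([-.0185,.1655]))"
```

```text
t 57.08 tcp [0.5276 0.2255 0.0978] psi 77.85 zt [ 0.002 -0.002 -1.   ] gap 0.0189 F [ 2.  -4.7  5.4] j [ 0.27  0.37 -0.17  1.02 -0.    2.05]
[-0.0454  0.0019]
```

One turn is done with a good grip. Now two more turns plus 45°.

{"method": "play_rows", "body": {
  "steps": [
    {"claw":255,"dp":[0.0116,0.0015,0],"angular":[0,0,0]},
    {"claw":255,"dp":[0.0109,0.0045,0],"angular":[0,0,0]},
    {"claw":255,"dp":[0.0093,0.0072,0],"angular":[0,0,0]},
    {"claw":255,"dp":[0.0072,0.0093,0],"angular":[0,0,0]},
    {"claw":255,"dp":[0.0045,0.0109,0],"angular":[0,0,0]},
    {"claw":255,"dp":[0.0015,0.0116,0],"angular":[0,0,0]},
    {"claw":255,"dp":[-0.0015,0.0116,0],"angular":[0,0,0]},
    {"claw":255,"dp":[-0.0045,0.0109,0],"angular":[0,0,0]}
  ]
}}

```text
clock: 57.75
tcp_pos: [0.6012, 0.25, 0.0977]
orientation: [0.0, 0.777, 0.629, -0.0]
wrist_force: [-5.9, -2.7, 8.4]
finger_gap: 0.0192
```

{"method": "play_rows", "body": {
  "steps": [
    {"claw":255,"dp":[-0.0072,0.0093,0],"angular":[0,0,0]},
    {"claw":255,"dp":[-0.0093,0.0072,0],"angular":[0,0,0]},
    {"claw":255,"dp":[-0.0109,0.0045,0],"angular":[0,0,0]},
    {"claw":255,"dp":[-0.0116,0.0015,0],"angular":[0,0,0]},
    {"claw":255,"dp":[-0.0116,-0.0015,0],"angular":[0,0,0]},
    {"claw":255,"dp":[-0.0109,-0.0045,0],"angular":[0,0,0]},
    {"claw":255,"dp":[-0.0093,-0.0072,0],"angular":[0,0,0]},
    {"claw":255,"dp":[-0.0072,-0.0093,0],"angular":[0,0,0]}
  ]
}}

```text
clock: 58.42
tcp_pos: [0.5877, 0.1736, 0.0979]
orientation: [0.001, 0.778, 0.628, 0.003]
wrist_force: [3.6, 0.8, 1.9]
finger_gap: 0.0194
```

{"method": "play_rows", "body": {
  "steps": [
    {"claw":255,"dp":[-0.0045,-0.0109,0],"angular":[0,0,0]},
    {"claw":255,"dp":[-0.0015,-0.0116,0],"angular":[0,0,0]},
    {"claw":255,"dp":[0.0015,-0.0116,0],"angular":[0,0,0]},
    {"claw":255,"dp":[0.0045,-0.0109,0],"angular":[0,0,0]},
    {"claw":255,"dp":[0.0072,-0.0093,0],"angular":[0,0,0]},
    {"claw":255,"dp":[0.0093,-0.0072,0],"angular":[0,0,0]},
    {"claw":255,"dp":[0.0109,-0.0045,0],"angular":[0,0,0]},
    {"claw":255,"dp":[0.0116,-0.0015,0],"angular":[0,0,0]}
  ]
}}

```text
clock: 59.08
tcp_pos: [0.5276, 0.2255, 0.0978]
orientation: [0.001, 0.778, 0.628, 0.0]
wrist_force: [1.4, -4.0, 5.4]
finger_gap: 0.019
```

```bash
python3 -c "
from h import *
show();print(mill(env.get_state()['tcp_pos'])-np.array([-.0185,.1655]))"
```

```text
t 59.08 tcp [0.5276 0.2255 0.0978] psi 77.85 zt [ 0.002 -0.002 -1.   ] gap 0.019 F [ 1.4 -4.   5.4] j [ 0.27  0.37 -0.17  1.02 -0.    2.05]
[-0.0454  0.0019]
```

{"method": "play_rows", "body": {
  "steps": [
    {"claw":255,"dp":[0.0116,0.0015,0],"angular":[0,0,0]},
    {"claw":255,"dp":[0.0109,0.0045,0],"angular":[0,0,0]},
    {"claw":255,"dp":[0.0093,0.0072,0],"angular":[0,0,0]},
    {"claw":255,"dp":[0.0072,0.0093,0],"angular":[0,0,0]},
    {"claw":255,"dp":[0.0045,0.0109,0],"angular":[0,0,0]},
    {"claw":255,"dp":[0.0015,0.0116,0],"angular":[0,0,0]},
    {"claw":255,"dp":[-0.0015,0.0116,0],"angular":[0,0,0]},
    {"claw":255,"dp":[-0.0045,0.0109,0],"angular":[0,0,0]}
  ]
}}

```text
clock: 59.75
tcp_pos: [0.6012, 0.25, 0.0977]
orientation: [0.0, 0.777, 0.629, -0.0]
wrist_force: [-7.2, -2.4, 8.8]
finger_gap: 0.019
```

{"method": "play_rows", "body": {
  "steps": [
    {"claw":255,"dp":[-0.0072,0.0093,0],"angular":[0,0,0]},
    {"claw":255,"dp":[-0.0093,0.0072,0],"angular":[0,0,0]},
    {"claw":255,"dp":[-0.0109,0.0045,0],"angular":[0,0,0]},
    {"claw":255,"dp":[-0.0116,0.0015,0],"angular":[0,0,0]},
    {"claw":255,"dp":[-0.0116,-0.0015,0],"angular":[0,0,0]},
    {"claw":255,"dp":[-0.0109,-0.0045,0],"angular":[0,0,0]},
    {"claw":255,"dp":[-0.0093,-0.0072,0],"angular":[0,0,0]},
    {"claw":255,"dp":[-0.0072,-0.0093,0],"angular":[0,0,0]}
  ]
}}

```text
clock: 60.42
tcp_pos: [0.5877, 0.1737, 0.0979]
orientation: [0.001, 0.778, 0.628, 0.003]
wrist_force: [3.4, 1.9, 1.5]
finger_gap: 0.0191
```

{"method": "play_rows", "body": {
  "steps": [
    {"claw":255,"dp":[-0.0045,-0.0109,0],"angular":[0,0,0]},
    {"claw":255,"dp":[-0.0015,-0.0116,0],"angular":[0,0,0]},
    {"claw":255,"dp":[0.0015,-0.0116,0],"angular":[0,0,0]},
    {"claw":255,"dp":[0.0045,-0.0109,0],"angular":[0,0,0]},
    {"claw":255,"dp":[0.0072,-0.0093,0],"angular":[0,0,0]},
    {"claw":255,"dp":[0.0093,-0.0072,0],"angular":[0,0,0]},
    {"claw":255,"dp":[0.0109,-0.0045,0],"angular":[0,0,0]},
    {"claw":255,"dp":[0.0116,-0.0015,0],"angular":[0,0,0]}
  ]
}}

```text
clock: 61.08
tcp_pos: [0.5276, 0.2255, 0.0978]
orientation: [0.001, 0.778, 0.628, 0.0]
wrist_force: [1.8, -3.1, 5.1]
finger_gap: 0.0189
```

{"method": "play_rows", "body": {
  "steps": [
    {"claw":255,"dp":[0.0116,0.0015,0],"angular":[0,0,0]},
    {"claw":255,"dp":[0.0109,0.0045,0],"angular":[0,0,0]},
    {"claw":255,"dp":[0.0093,0.0072,0],"angular":[0,0,0]},
    {"claw":255,"dp":[0,0,0],"angular":[0,0,0]},
    {"claw":255,"dp":[0,0,0],"angular":[0,0,0]},
    {"claw":255,"dp":[0,0,0],"angular":[0,0,0]},
    {"claw":255,"dp":[0,0,0],"angular":[0,0,0]},
    {"claw":255,"dp":[0,0,0],"angular":[0,0,0]}
  ]
}}

```text
clock: 61.75
tcp_pos: [0.5488, 0.2547, 0.0978]
orientation: [0.001, 0.778, 0.629, 0.002]
wrist_force: [2.9, -0.7, 5.6]
finger_gap: 0.0186
```

```bash
python3 -c "
from h import *
show();print(mill(env.get_state()['tcp_pos'])-np.array([-.0185,.1655]))"
```

```text
t 61.75 tcp [0.5488 0.2547 0.0978] psi 77.88 zt [ 0.005  0.001 -1.   ] gap 0.0186 F [ 2.9 -0.7  5.6] j [ 0.3   0.43 -0.09  1.05 -0.    2.08]
[-0.0308  0.0349]
```

The crank is at about 19.7 rad. I'll release it, go straight up and check everything.

{"method": "play_rows", "body": {
  "steps": [
    {"claw":90,"dp":[0,0,0],"angular":[0,0,0]},
    {"claw":90,"dp":[0,0,0],"angular":[0,0,0]},
    {"claw":90,"dp":[0,0,0],"angular":[0,0,0]},
    {"claw":90,"dp":[0,0,0],"angular":[0,0,0]},
    {"claw":90,"dp":[0,0,-0.03],"angular":[0,0,0]},
    {"claw":90,"dp":[0,0,-0.04],"angular":[0,0,0]},
    {"claw":90,"dp":[0,0,-0.04],"angular":[0,0,0]},
    {"claw":90,"dp":[0,0,-0.04],"angular":[0,0,0]}
  ]
}}

```text
clock: 62.42
tcp_pos: [0.5461, 0.2541, 0.2469]
orientation: [-0.0, 0.778, 0.629, -0.001]
wrist_force: [0.6, -0.1, 0.9]
finger_gap: 0.0553
```

{"method": "play_rows", "body": {
  "steps": [
    {"claw":90,"dp":[0,-0.035,-0.015],"angular":[0,0,0]},
    {"claw":90,"dp":[0,-0.035,-0.015],"angular":[0,0,0]},
    {"claw":90,"dp":[0,-0.035,-0.015],"angular":[0,0,0]},
    {"claw":90,"dp":[0,-0.035,0],"angular":[0,0,0]},
    {"claw":90,"dp":[0,0,0],"angular":[0,0,0]},
    {"claw":90,"dp":[0,0,0],"angular":[0,0,0]},
    {"claw":90,"dp":[0,0,0],"angular":[0,0,0]},
    {"claw":90,"dp":[0,0,0],"angular":[0,0,0]}
  ]
}}

```text
clock: 63.08
tcp_pos: [0.4109, 0.2835, 0.2904]
orientation: [0.0, 0.778, 0.628, -0.0]
wrist_force: [-0.2, 0.1, 0.3]
finger_gap: 0.0552
```

Run:
```python
from h import *
show()
for n in("top","scene"):
    im,d,c,W=grab(n);X=cloud(d,c,W).reshape(-1,3)
    a=(X[:,:2]-O)@XM;b=(X[:,:2]-O)@YM
    k=(np.hypot(a,b+.125)<.015)&(X[:,2]>.14)&(X[:,2]<.185);print(n,"collar top",k.sum(),np.percentile(X[k,2],95) if k.any() else"")
    h=(X[:,2]>.137)&(X[:,2]<.155)&(np.hypot(a+.02,b-.165)<.07);print("handle rel axis",h.sum(),(a[h].mean()+.0185,b[h].mean()-.1655) if h.any() else"")
    for lo in(-.06,-.02,.02):
        m=(X[:,2]>.07)&(X[:,2]<.13)&(abs(b)<.04)&(a>lo)&(a<lo+.02);print("cover",lo,m.sum(),np.median(X[m,2]).round(4) if m.any() else"")
    if n=="top": save("t10",cv2.resize(im[110:310,90:470],None,fx=2.05,fy=2.05))
    else: save("s10",im)
```

```text
t 63.08 tcp [0.4109 0.2835 0.2904] psi 77.86 zt [-0. -0. -1.] gap 0.0552 F [-0.2  0.1  0.3] j [ 0.44  0.15  0.02  1.43 -0.    2.23]
top collar top 101 0.16446768733509565
handle rel axis 44 (np.float64(-0.030441999336071838), np.float64(0.03184720112004377))
cover -0.06 202 0.0889
cover -0.02 203 0.0914
cover 0.02 201 0.0912
scene collar top 55 0.16282674295998412
handle rel axis 25 (np.float64(-0.02531041758201463), np.float64(0.028988695575794227))
cover -0.06 87 0.0875
cover -0.02 105 0.0904
cover 0.02 119 0.0904
```

View pics/s10.png

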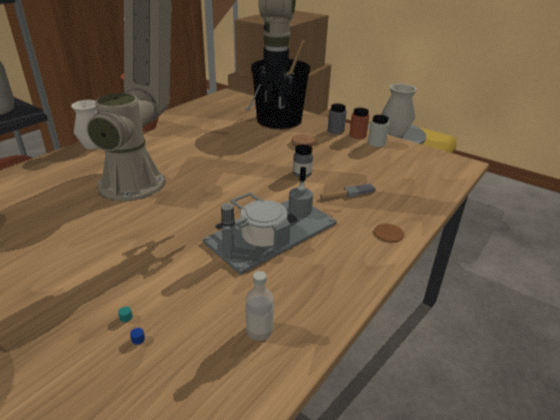

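The scene shows the cover shut (264,212), the collar locked (228,215) and the handle past -x (303,175). Only the blue and turquoise cylinders are left on the bench, and the jar, bottle and brush are unmoved. I'll hand in.

```bash
python3 -c "
from h import *
print(env.hand_in())"
```

```text
the job is handed in; nothing more can be done
None
```

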